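Snap the controller board onto its standoffs

ROBOT

A 6-joint arm with a two-finger parallel gripper is mounted at the origin on the work surface. World frame = base frame: x ahead of the robot, y to its left, z up, the work surface at z = 0. Lengths are in m, angles in degrees, forces in N, time in s.
With the tool pointing down it reaches from about 0.375 to 0.925 m from the base axis. Payload 5.7 kg.
Tool frame: the origin (TCP) lies between the finger pads; the fingertips stand 8 mm ahead of it and the grasp point (between the pads) lies 11 mm behind it (arm.nose_length is the distance from the TCP to the fingertips, in m); z points along the fingers, y is the direction in which the jaws open and shut (so a half turn about z gives the same grasp; the last joint's range is limited). The gripper opens to 88 mm and grips with 3 to 60 N. Pads are 20 mm wide; open, the fingers measure 115 mm over their backs; the gripper's body (75 mm by 178 mm) begins 61 mm behind the grasp point.
Start: joints at [-75.808, 20.558, 86.54, -0, 72.909, -6.595], TCP at [0.213, -0.561, 0.231] pointing down, gripper open.
Joint ranges: [-170.27, 170.27], [-57.76, 135], [12.27, 136.19], [-55.21, 235.2], [11.17, 155.16], [-170.74, 170.74]. Speed limits (degrees/s): [136.94, 136.94, 180, 180, 180, 180].

INTERFACE

Orientations are given as [roll, pitch, yaw] about the fixed x, y, z axes, in that order (R = Rz(yaw) Ry(pitch) Rx(roll)).
In Python, from cell import observe, imaging, job, arm gives the robot as it stands.
- The arm moves only by the tool play_rows, never from a script. Its argument "commands" is a list of rows, each an object of numbers: "fingers": the closure in counts, from 0 (fully open) to 255 (shut); "dx", "dy", "dz": the shift along the tool's x, y, z in m; "roll": the turn about the tool's z in rad. In form: [{"fingers": .., "dx": .., "dy": .., "dz": .., "roll": ..}, ...]. A call has 1 to 20 rows; each row shifts and turns the pose as measured when the row begins, along the tool's axes as they then stand; what a row does not reach is not made up. A row lasts 1/10 s, in which the tool goes at most 50 mm and 8.59 degrees, less where a joint would pass 70% of its speed; a pose out of reach is approached as far as the arm can. A call with a gripper value outside its range is refused whole. The fingers move at their own pace and stop on an object; "squeeze" is the grip in N (left out, the last holds). Time passes only in rows, so rows that do not move let the fingers close. It gives the time, the measured TCP pose, the force and the opening at its end, in the units of the state.
- observe(): the state, without advancing time (a new reading comes with each control period).
- imaging.read_camera(name): name is "side" or "top"; returns (picture, depth): 400x640x3 uint8, red, green, blue; 400x640 float32, m along the optical axis (not along the pixel's ray), 0 where there is no reading.
- imaging.calibration(name): a dict with "K" (3x3 intrinsics, pixels), "R" (3x3) and "t" (3): a world point X has camera coordinates R X + t. Camera axes: x right, y down, z forward; pixel columns grow to the right and rows downward; lengths in m; the calibration is good to about 2 mm. A picture is of the moment at which its call begins. calibration takes no time and is no camera call.
- job.finish_job(): hands the job in, once; it reports no verdict.
The state is a dict: "t": time; "qpos": joint angles; "joint_vel": joint speeds; "effort": joint torques, N m; "ee_pos": TCP position; "tool_rot": TCP orientation; "contact_force": force on the tool from outside, world axes, zero at the start; "moment": the same for the moment, N m; "opening": opening from 0.0 (shut) to 1.0 (fully open).
Only numpy, scipy, OpenCV 4.12 (cv2) and the standard library are available. Lean on these libraries where they do the work, as an engineer would, in place of code of your own. Each camera call takes 0.05 s, during which the arm holds its last target.

TASK

Fit the lure dryer's circuit board: lift it off the cork pad, set it on the four barbed standoffs of the oak-based plate with the white terminal strip at the white-striped end, then push it down beside each corner until every post has clicked through and the board lies flush on all four shoulders. Push by feel, with no more than 25 N, so that the plate does not slip down on its levelling screws, and leave the spools, bottles and other things on the bench where they are.

Things in the scene. Friction and masses are not known exactly. Their poses are not given: they have to be found in the camera images.
- board: loose dark green circuit board, 140 x 100 x 4 mm, about 0.2 kg, lying on the cork pad. Origin: centre of its underside; x along the 140 mm side, y along the 100 mm side, z up. White terminal strip (12 mm high) at its +x end, two blue capacitors (11 mm high) at its -x end, a square 12 mm hole near each corner at x = +-58, y = +-38 mm
- block (a point): board: centre of the top of the black transformer block with yellow top in the board's middle, 34 mm (x) x 30 mm (y), 28 mm high above the board's top face (32 mm above the board's origin). Good to grip across y: the board is bare on both of these sides
- tray: fixed oak plinth, 190 x 140 x 12 mm. Origin: centre of its underside; x along the 190 mm side, z up. Over it a grey plate 172 x 124 mm sits on brass levelling screws (tips up to 29 mm above the oak), with a white stripe at its +x end and four white snap standoffs at x = +-58, y = +-38 mm: an 18 mm round pillar with a flat shoulder on which the board seats, and a sprung arrowhead barb on top, split across x
- pad: fixed cork pad, 160 x 120 x 12 mm, on which the board lies at the start. Origin: centre of its underside; x along its long side
- hole0 (a point): board: centre of the +x +y corner hole, on the underside of the board
- post0 (a point): tray: centre of the +x +y standoff, on the oak's top face (12 mm above the tray's origin). The plate's height differs each time and is not measured: the shoulders, level with one another, lie 18 to 34 mm above this point. The screws hold it by friction: a push of more than about 25 N in all makes the plate slip down, which spoils the job
- press0 (a point): board: centre of the bare 16 mm tinned square beside hole0, on the board's top face at x = +32, y = +36 mm: a clear place to push down with closed fingertips without touching the post
- hole1 (a point): board: centre of the +x -y corner hole, on the underside of the board
- post1 (a point): tray: centre of the +x -y standoff, on the oak's top face (12 mm above the tray's origin). Barb: flat catches 5.4 mm above the shoulder and 16 mm across x, tip 14 mm above the shoulder, 7 mm (x) x 5 mm (y), widening to 7 mm in y. A board laid on unpressed rests on the slopes, its underside about 10 mm above the shoulders
- press1 (a point): board: centre of the bare 16 mm tinned square beside hole1, on the board's top face at x = +32, y = -36 mm: a clear place to push down with closed fingertips without touching the post
- hole2 (a point): board: centre of the -x -y corner hole, on the underside of the board
- post2 (a point): tray: centre of the -x -y standoff, on the oak's top face (12 mm above the tray's origin). A push of about 8 to 17 N beside one post takes the board down its slope; then it gives way with a click, the barb springs out over the board's top face, and the board lands on the rigid shoulder, 8 to 10 mm lower than it rested
- press2 (a point): board: centre of the bare 16 mm tinned square beside hole2, on the board's top face at x = -32, y = -36 mm: a clear place to push down with closed fingertips without touching the post
- hole3 (a point): board: centre of the -x +y corner hole, on the underside of the board
- post3 (a point): tray: centre of the -x +y standoff, on the oak's top face (12 mm above the tray's origin). The posts are to be clicked one or two at a time from the corners: all four at once needs more than the plate can bear
- press3 (a point): board: centre of the bare 16 mm tinned square beside hole3, on the board's top face at x = -32, y = +36 mm: a clear place to push down with closed fingertips without touching the post
- spool_yellow: bystander: thread spool, yellow, 30 mm wide, 42 mm high; origin under its centre
- spool_blue: bystander: thread spool, blue, 30 mm wide, 42 mm high; origin under its centre
- spool_orange: bystander: thread spool, orange, 30 mm wide, 42 mm high; origin under its centre
- jar: bystander: amber glass jar, 44 mm wide, 62 mm high; origin under its centre
- bottle_red: bystander: clear bottle with red cap, 34 mm wide, 75 mm high; origin under its centre
- screwdriver: bystander: screwdriver lying on the table, 170 mm long
- card_tray: bystander: small open cardboard tray, 120 x 90 x 45 mm; origin under its centre
Mind the look-alikes: they are no part of the job. What is shaped like the board but red is not meant.

How it is judged (in metres and radians):
On the way, in this order (a step that is already met when the one before it is completed fails the run):
1. the board rests on the four barbed tips, every hole over its own post, not yet pressed home (horizontal distance between hole0 and post0 below 0.005 m and horizontal distance between hole1 and post1 below 0.005 m and horizontal distance between hole2 and post2 below 0.005 m and horizontal distance between hole3 and post3 below 0.005 m and z of each of plate_c1, plate_c2, plate_c3, plate_c4 in the frame of board above -0.0175 m), for 0.1 s.
2. all four posts have clicked through and the board is flush on the shoulders (horizontal distance between hole0 and post0 below 0.005 m and horizontal distance between hole1 and post1 below 0.005 m and horizontal distance between hole2 and post2 below 0.005 m and horizontal distance between hole3 and post3 below 0.005 m and z of each of plate_c1, plate_c2, plate_c3, plate_c4 in the frame of board above -0.0067 m), for 0.2 s.
At the end, for the whole second after the job is handed in: the board, let go and at rest, has each hole within 5 mm sideways of its own post (white strip at the striped end) and its underside at every post no more than 1.7 mm above the shoulder, under all the barbs (plate_c1 to plate_c4, the pillars' centres, lie 5 mm below the shoulders) (all of step 2 and z of each of plate_c1, plate_c2, plate_c3, plate_c4 in the frame of board below -0.0035 m and linear speed of board below 0.01 m/s); the robot touches nothing.
It fails at once if the plate is pushed more than 2 mm down its levelling screws (it slips at about 25 N) (distance of plate_c0 from where it was at the start of the episode above 0.002 m).
It fails at once if a bystander is shifted by more than 30 mm (distance of any of spool_yellow, spool_blue, spool_orange, jar, bottle_red, screwdriver, card_tray from where it was at the start of the episode above 0.03 m).
It also fails if it takes over 64 s, if anything falls off the work surface, if the arm or the gripper's body presses on something with over 40 N, if the wrist force passes 120 N, or if a joint passes its speed limit or range.

## Working session

There is one attempt and no reset: what is moved stays moved. The work goes in short steps, Python scripts to look and compute and a tool call to move; the robot and the scene stay as the last step left them, time stands still between calls to the robot, and variables do not carry over. Pictures are saved under pics/ and viewed, and the job is handed in when it is done.

Besides the shell and the picture viewer there is one more tool, called after ">>>" as name([rows], argument=value, ...), one row to a line, values as JSON. play_rows: Moves the arm, as the interface text tells. Its arguments: {"type":"object","properties":{"commands":{"type":"array"},"squeeze":{"type":"number"}},"required":["commands"]}

```bash
ls; mkdir -p pics
python3 - <<'E'
from cell import observe, imaging, job, arm
import cv2,numpy as np
print(observe())
for n in("top","side"):
    p,d=imaging.read_camera(n); np.savez(f"pics/{n}0.npz",p=p,d=d)
    cv2.imwrite(f"pics/{n}0.png",p[:,:,::-1]); c=imaging.calibration(n); print(n,c)
E
```

```text
pics
{'t': 0.0, 'qpos': array([-7.58068635e+01,  2.05967736e+01,  8.65977077e+01, -9.82317930e-04,
        7.29089892e+01, -6.59566200e+00]), 'joint_vel': array([-0.05632338, -0.00201177, -0.02226133, -0.08361628,  0.08173998,
        0.03386276]), 'effort': array([ 4.92496183e-04, -5.15372515e+01, -2.70720613e+01,  6.73273648e-02,
        3.50411958e-02, -1.43211623e-04]), 'ee_pos': array([ 0.21276719, -0.56029132,  0.22983016]), 'tool_rot': array([-1.79897107e+02, -1.09525999e-02,  2.07890782e+01]), 'contact_force': array([-0.04297874,  0.95188806, -0.34811253]), 'moment': array([ 0.00464189, -0.01658303, -0.02461631]), 'opening': 0.9970867502051481}
top {'K': array([[375.16637978,   0.        , 320.71304542],
       [  0.        , 375.16637978, 205.68975401],
       [  0.        ,   0.        ,   1.        ]]), 'R': array([[-0.01893268, -0.99956827, -0.02246836],
       [-0.98852305,  0.02208276, -0.14944741],
       [ 0.14987905,  0.01938106, -0.98851436]]), 't': array([0.03193645, 0.53225216, 1.16809232])}
side {'K': array([[447.59603148,   0.        , 320.19558679],
       [  0.        , 447.59603148, 200.16960504],
       [  0.        ,   0.        ,   1.        ]]), 'R': array([[-0.81343754, -0.58156855, -0.00986878],
       [-0.32424805,  0.46747976, -0.82239035],
       [ 0.48288982, -0.66576324, -0.56883805]]), 't': array([0.41653562, 0.23539269, 0.8531628 ])}
```

View pics/top0.png

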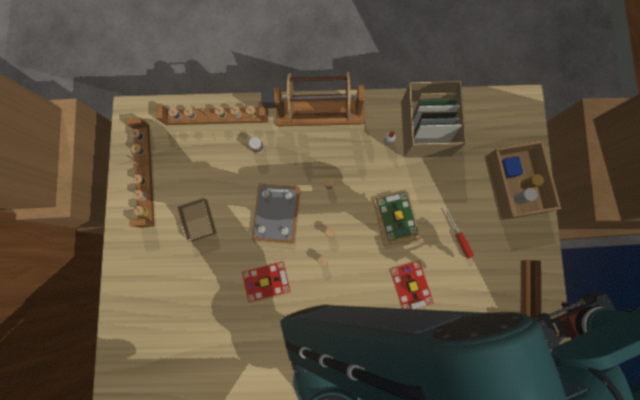

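View pics/side0.png

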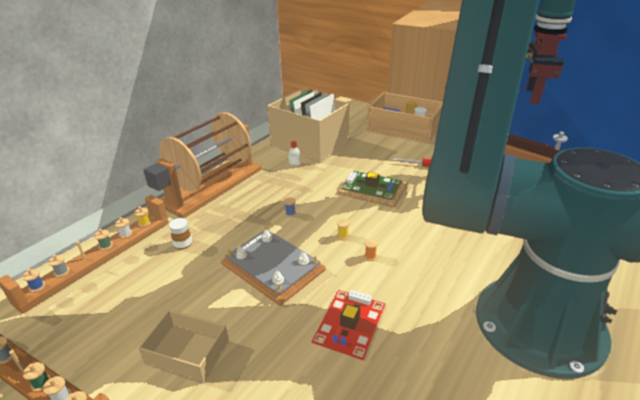

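The green board is on the cork pad, at top (397,215) and side (372,185). The oak tray is at top (275,212) and side (273,265). Two red look-alikes, at top (266,282) and (411,285), are ruled out by colour. Next I'll crop in close.

Run:
```python
import cv2,numpy as np
z=np.load("pics/top0.npz");p=z['p'][:,:,::-1]
a=cv2.resize(p[180:250,365:430],None,fx=6,fy=6,interpolation=cv2.INTER_CUBIC)
b=cv2.resize(p[175:248,245:308],None,fx=6,fy=6,interpolation=cv2.INTER_CUBIC)
h=max(a.shape[0],b.shape[0]);o=np.zeros((h,a.shape[1]+b.shape[1],3),np.uint8);o[:a.shape[0],:a.shape[1]]=a;o[:b.shape[0],a.shape[1]:]=b
cv2.imwrite("pics/crop1.png",o)
z=np.load("pics/side0.npz");p=z['p'][:,:,::-1]
a=cv2.resize(p[160:305,215:415],None,fx=4,fy=4,interpolation=cv2.INTER_CUBIC)
cv2.imwrite("pics/crop2.png",a)
```

```text
(no output)
```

View pics/crop1.png

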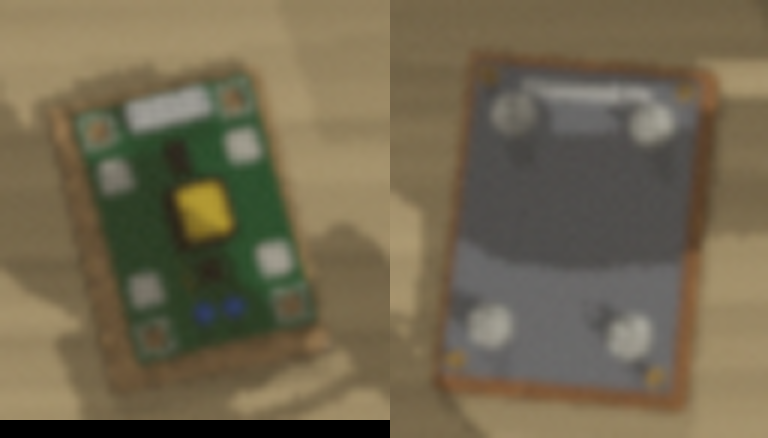

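View pics/crop2.png

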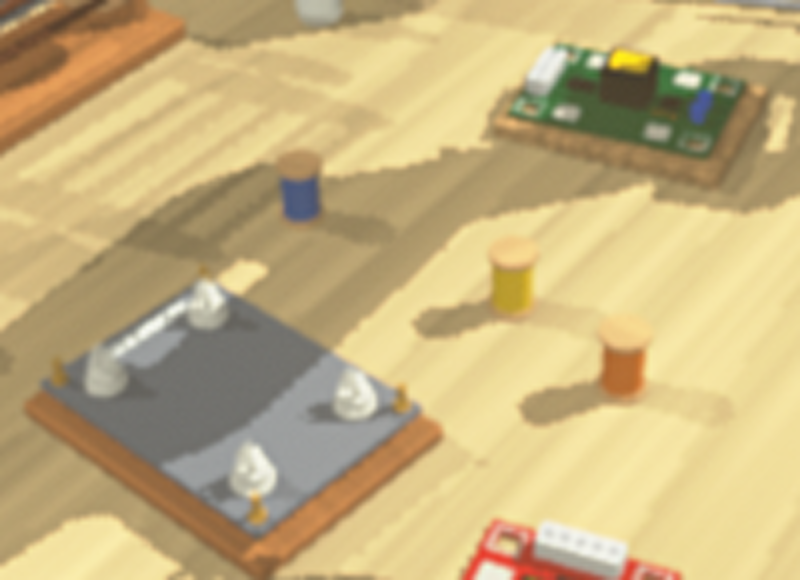

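```bash
cat > h.py <<'E'
import cv2,numpy as np
from cell import imaging
C={n:imaging.calibration(n) for n in("top","side")}
def cen(n): c=C[n]; return -c['R'].T@c['t']
def ray(n,u,v):
    c=C[n]; return c['R'].T@(np.linalg.inv(c['K'])@np.array([u,v,1.]))
def plane(n,u,v,z):
    o=cen(n); r=ray(n,u,v); return o+r*(z-o[2])/r[2]
def tri(pt,ps):
    A=[];b=[]
    for n,(u,v) in(("top",pt),("side",ps)):
        r=ray(n,u,v); r/=np.linalg.norm(r); P=np.eye(3)-np.outer(r,r); A.append(P); b.append(P@cen(n))
    x=np.linalg.lstsq(np.vstack(A),np.hstack(b),rcond=None)[0]
    return x,[np.linalg.norm(P@x-bb) for P,bb in zip(A,b)]
def proj(n,X):
    c=C[n]; q=c['K']@(c['R']@X+c['t']); return q[:2]/q[2]
def cloud(n,d):
    c=C[n]; v,u=np.mgrid[0:400,0:640]; q=np.stack([(u-c['K'][0,2])/c['K'][0,0]*d,(v-c['K'][1,2])/c['K'][1,1]*d,d],-1)
    return (q-c['t'])@c['R']
E
python3 - <<'E'
from h import *
for n in C: print(n,cen(n))
for n,bx,tx in(("top",(365,180,430,250),(245,175,308,248)),("side",(330,160,415,215),(215,220,330,305))):
    z=np.load(f"pics/{n}0.npz");p=z['p'];W=cloud(n,z['d']); hsv=cv2.cvtColor(p,cv2.COLOR_RGB2HSV)
    x0,y0,x1,y1=bx
    H=hsv[y0:y1,x0:x1]; 
    g=cv2.inRange(H,(45,80,20),(85,255,255)); yl=cv2.inRange(H,(22,150,110),(32,255,255))
    for nm,m,zz in(("green",g,.016),("yellow",yl,.044)):
        m=m.copy(); 
        cs,_=cv2.findContours(cv2.morphologyEx(m,cv2.MORPH_CLOSE,np.ones((7,7))) if nm=="green" else m,0,1); c=max(cs,key=cv2.contourArea)
        c=c[:,0]+[x0,y0]; w=np.array([plane(n,u,v,zz)[:2] for u,v in c],np.float32)*1000
        print(n,nm,cv2.minAreaRect(w), 'z',np.round(np.percentile(W[y0:y1,x0:x1,2][m>0],[10,50,90]),4))
    x0,y0,x1,y1=tx; H=hsv[y0:y1,x0:x1]; Wt=W[y0:y1,x0:x1]
    gr=((H[...,1]<60)&(H[...,2]<150)&(H[...,2]>50)); 
    zz=Wt[...,2][gr]; print('plate z',np.percentile(zz,[5,25,50,75,95]))
    top=(Wt[...,2]>np.median(zz)+.012); 
    k,l,s,ce=cv2.connectedComponentsWithStats(top.astype(np.uint8))
    for i in range(1,k):
        if s[i,4]>3: 
            q=Wt[l==i]; print(s[i,4],ce[i]+[x0,y0],q.mean(0),q[:,2].max())
E
```

```text
top [ 0.3516756  -0.0024698   1.23493731]
side [0.0031677  0.70020714 0.68300683]
top green ((491.343505859375, -228.377197265625), (119.63956451416016, 93.19988250732422), 12.503890991210938) z [0.0134 0.0163 0.0196]
top yellow ((498.3298034667969, -227.39254760742188), (27.1258544921875, 22.269332885742188), 15.591145515441895) z [0.0419 0.0449 0.0482]
plate z [0.02213662 0.02446016 0.02624714 0.02797574 0.03167204]
13 [264.38461538 193.38461538] [0.57672538 0.2026323  0.04339791] 0.04955866896318205
8 [287.5   195.125] [0.56893387 0.12741735 0.04527486] 0.049935784185172354
5 [260.8 226.6] [0.46898696 0.21370697 0.04361249] 0.05069881197627404
14 [284.14285714 230.        ] [0.45640241 0.13877209 0.04519222] 0.05529879419491038
6 [260.  229.5] [0.45956319 0.21585704 0.04563779] 0.049874062050939215
side green ((499.01275634765625, -226.16928100585938), (133.57162475585938, 96.48436737060547), 13.919455528259277) z [0.0147 0.0164 0.0182]
side yellow ((500.7848815917969, -228.174560546875), (27.233856201171875, 26.622045516967773), 30.64978790283203) z [0.0435 0.0449 0.0464]
plate z [0.024118   0.02534877 0.0261906  0.0270021  0.02817462]
4 [265.5 227.5] [0.58852385 0.11104272 0.04004444] 0.041590395247872856
27 [266.33333333 232.7037037 ] [0.56925466 0.12946155 0.04558597] 0.051435304676177476
31 [240.58064516 249.4516129 ] [0.54006303 0.23685879 0.08614092] 0.683006833240367
5 [228.8 250.4] [0.59996292 0.21841577 0.0408966 ] 0.04214162853493207
29 [303.27586207 255.        ] [0.45470427 0.14140664 0.04541548] 0.0540852440468972
5 [315.4 256.8] [0.43324309 0.12714462 0.04084369] 0.04212476189108607
34 [277.76470588 274.23529412] [0.44860165 0.23096048 0.0634284 ] 0.683006833240367
7 [278.57142857 284.71428571] [0.44458212 0.2356331  0.04101626] 0.04267066003481013
```

Run:
```python
from h import *
for n,bx,tx in(("top",(365,180,430,250),(245,175,308,248)),("side",(330,160,415,215),(215,220,330,305))):
    z=np.load(f"pics/{n}0.npz");p=z['p'];W=cloud(n,z['d']); hsv=cv2.cvtColor(p,cv2.COLOR_RGB2HSV)
    x0,y0,x1,y1=bx; 
    H=hsv[y0:y1,x0:x1]; m=cv2.inRange(H,(0,0,85),(180,60,255))
    k,l,s,ce=cv2.connectedComponentsWithStats(m,connectivity=4)
    print(n,"board white")
    for i in range(1,k):
        if s[i,4]>3: print(s[i],np.round(ce[i]+[x0,y0],2),np.round(plane(n,*(ce[i]+[x0,y0]),.016)[:2]*1000,1))
    x0,y0,x1,y1=tx; H=hsv[y0:y1,x0:x1]
    m=cv2.inRange(H,(0,0,30),(180,70,165)) ; m2=cv2.inRange(H,(0,0,30),(180,60,255))
    m2=cv2.morphologyEx(m2,cv2.MORPH_CLOSE,np.ones((5,5))); m2=cv2.morphologyEx(m2,cv2.MORPH_OPEN,np.ones((5,5)))
    cs,_=cv2.findContours(m2,0,1); c=max(cs,key=cv2.contourArea)[:,0]+[x0,y0]
    w=np.array([plane(n,u,v,.0262)[:2] for u,v in c],np.float32)*1000
    print("plate",cv2.minAreaRect(w))
    m=cv2.inRange(H,(0,0,170 if n=='side' else 150),(180,60,255)); k,l,s,ce=cv2.connectedComponentsWithStats(m,connectivity=4)
    for i in range(1,k):
        if s[i,4]>3: print(s[i],np.round(ce[i]+[x0,y0],2))
    for nm,M,(x0,y0,x1,y1) in(("b",None,bx),("t",None,tx)):
        f=8 if n=="top" else (8 if nm=="b" else 6)
        cv2.imwrite(f"pics/big_{n}_{nm}.png",cv2.resize(p[y0:y1,x0:x1,::-1],None,fx=f,fy=f,interpolation=cv2.INTER_NEAREST))
```

```text
top board white
[ 20  14  18   9 100] [393.4 197.6] [ 558.  -217.7]
[40 16  2  3  4] [405.75 197.25] [ 558.3 -258.1]
[13 19  7  5 13] [381.23 200.15] [ 550.4 -177.5]
[37 21  7  7 36] [404.89 203.61] [ 537.2 -254.2]
[14 23  3  2  4] [379.75 203.75] [ 538.6 -172.2]
[16 26  6  6 28] [383.61 208.86] [ 521.4 -184. ]
[42 40  7  6 34] [410.32 222.56] [ 474.6 -268.5]
[21 45  6  7 29] [388.79 227.97] [ 458.5 -198.1]
plate ((517.1004028320312, 171.2206268310547), (123.41516876220703, 170.48780822753906), 83.85204315185547)
[43 18  4  4 10] [289.5 194.6]
[16 52  4  5 13] [262.15 229.15]
[38 53  5  6 20] [285.05 230.7 ]
side board white
[65  0 20  2 30] [406.17 160.33] [ 479.8 -397.8]
[16 11 11 13 94] [351.16 177.29] [ 563.6 -222.8]
[28 13  2  2  4] [358.5 173.5] [ 557.3 -252.1]
[32 13  5  5 18] [363.94 174.72] [ 541.1 -255.2]
[53 18  7  4 25] [386.32 179.44] [ 476.6 -269. ]
[62 21  2  6  7] [392.86 183.29] [ 452.1 -261.6]
[14 24  2  4  5] [344.4 185.4] [ 556.2 -176.4]
[23 26  7  5 28] [356.11 187.79] [ 523.5 -184.5]
[46 31  7  4 24] [379.  192.5] [ 460.9 -199.7]
plate ((517.072998046875, 172.67547607421875), (125.88534545898438, 174.38340759277344), 83.5811767578125)
[ 22  10  35  28 211] [253.81 242.33]
[ 83  30  12  15 121] [303.45 257.95]
[ 58  50  11  15 121] [277.78 277.21]
```

View pics/big_side_t.png

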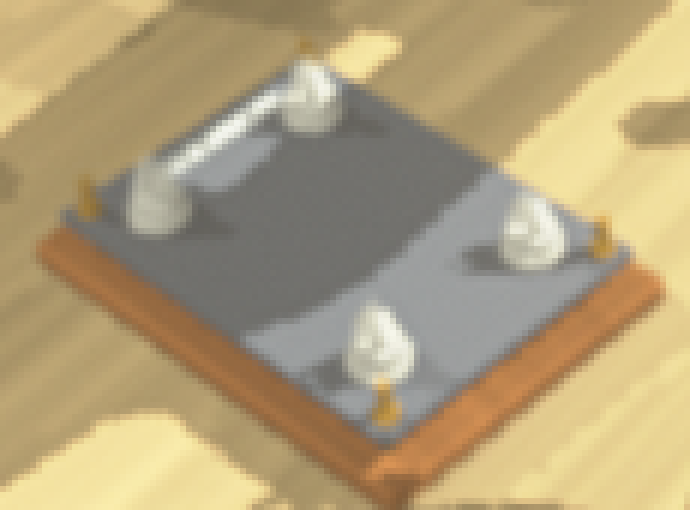

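View pics/big_top_t.png

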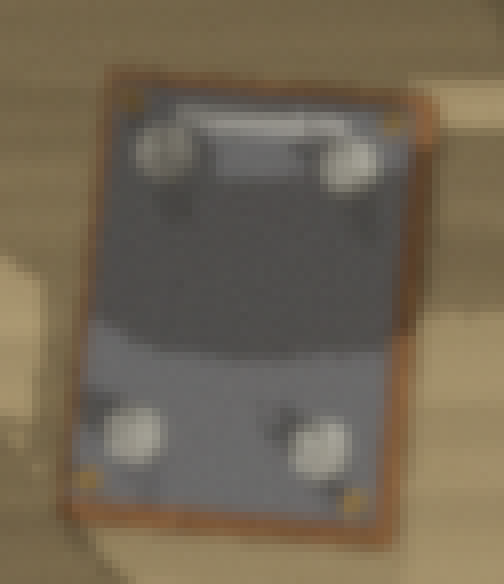

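Four pads give the board centre at (0.499,-0.227) with yaw 12.75°, spacing 64 mm as it must be. The plate centre is (0.517,0.172) with yaw -6.2°, size 171x123 mm against 172x124 mm. That leaves the approach to work out.

```bash
cat > go.py <<'E'
import sys,numpy as np
from cell import observe
x,y,z,yaw=map(float,sys.argv[1:5]); s=observe(); p=s['ee_pos']; r=s['tool_rot']
print('t',s['t'],'p',np.round(p,4),'rot',np.round(r,2),'F',np.round(s['contact_force'],1),'op',round(s['opening'],3))
roll=np.radians((r[2]-yaw+180)%360-180); a=np.radians(yaw); d=np.array([x,y,z])-p
print('roll',round(roll,4),'dx,dy,dz after roll',np.round([d[0]*np.cos(a)+d[1]*np.sin(a),d[0]*np.sin(a)-d[1]*np.cos(a),-d[2]],4))
E
python3 go.py 0.499 -0.227 0.2 12.75
```

```text
t 0.1 p [ 0.2128 -0.5604  0.2299] rot [-1.7991e+02 -1.0000e-02  2.0780e+01] F [-0.2  0.6 -0.2] op 0.997
roll 0.1402 dx,dy,dz after roll [ 0.3528 -0.262   0.0299]
```

>>> play_rows([
  {"fingers": 0, "dx": 0, "dy": 0, "dz": 0, "roll": 0.14},
  {"fingers": 0, "dx": 0.034, "dy": -0.025, "dz": 0.0, "roll": 0},
  {"fingers": 0, "dx": 0.034, "dy": -0.025, "dz": 0.0, "roll": 0},
  {"fingers": 0, "dx": 0.034, "dy": -0.025, "dz": 0.0, "roll": 0},
  {"fingers": 0, "dx": 0.034, "dy": -0.025, "dz": 0.0, "roll": 0},
  {"fingers": 0, "dx": 0.034, "dy": -0.025, "dz": 0.0, "roll": 0},
  {"fingers": 0, "dx": 0.034, "dy": -0.025, "dz": 0.0, "roll": 0},
  {"fingers": 0, "dx": 0.034, "dy": -0.025, "dz": 0.0, "roll": 0},
  {"fingers": 0, "dx": 0.034, "dy": -0.025, "dz": 0.0, "roll": 0},
  {"fingers": 0, "dx": 0.034, "dy": -0.025, "dz": 0.0, "roll": 0},
  {"fingers": 0, "dx": 0, "dy": 0, "dz": 0, "roll": 0},
])

```text
t: 1.2
ee_pos: [0.4699, -0.2641, 0.2259]
tool_rot: [-179.6, 0.1, 12.1]
contact_force: [-0.8, -0.6, 0.6]
opening: 1.0
```

```bash
python3 go.py 0.499 -0.227 0.12 12.75
```

```text
t 1.2 p [ 0.4699 -0.2641  0.2259] rot [-1.796e+02  1.200e-01  1.211e+01] F [-0.8 -0.6  0.6] op 1.0
roll -0.0112 dx,dy,dz after roll [ 0.0366 -0.0298  0.1059]
```

>>> play_rows([
  {"fingers": 0, "dx": 0.018, "dy": -0.015, "dz": 0.03, "roll": -0.011},
  {"fingers": 0, "dx": 0.018, "dy": -0.015, "dz": 0.03, "roll": 0},
  {"fingers": 0, "dx": 0, "dy": 0, "dz": 0.03, "roll": 0},
  {"fingers": 0, "dx": 0, "dy": 0, "dz": 0.01, "roll": 0},
  {"fingers": 0, "dx": 0, "dy": 0, "dz": 0, "roll": 0},
])

```text
t: 1.7
ee_pos: [0.4993, -0.2268, 0.1236]
tool_rot: [-179.8, 0.1, 12.9]
contact_force: [-0.1, 0.4, 0.3]
opening: 0.999
```

```bash
python3 go.py 0.499 -0.227 0.029 12.75
python3 - <<'E'
from cell import imaging
import cv2,numpy as np
o=[]
for n in("top","side"):
    p,d=imaging.read_camera(n)
    o.append(p[...,::-1])
a=cv2.resize(o[0][150:270,330:470],None,fx=2.8,fy=2.8); b=cv2.resize(o[1][100:220,310:450],None,fx=2.8,fy=2.8)
cv2.imwrite("pics/app1.png",np.hstack([a,b]))
E
```

```text
t 1.7 p [ 0.4993 -0.2268  0.1236] rot [-1.7978e+02  1.2000e-01  1.2950e+01] F [-0.1  0.4  0.3] op 0.999
roll 0.0035 dx,dy,dz after roll [-0.0003  0.0001  0.0946]
```

View pics/app1.png

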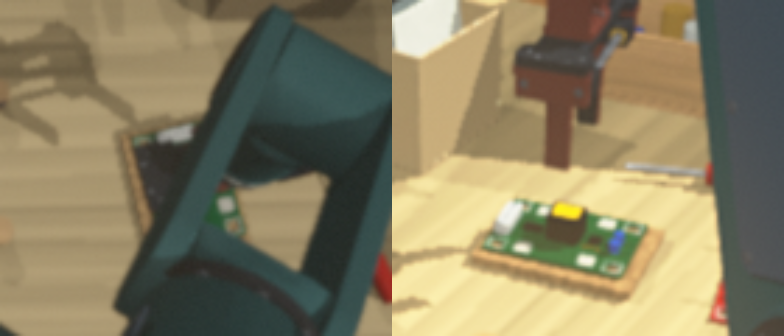

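The side view shows the gripper straddling the block, which is at (567,210) in the crop. The way down is clear.

>>> play_rows([
  {"fingers": 0, "dx": 0, "dy": 0, "dz": 0.03, "roll": 0},
  {"fingers": 0, "dx": 0, "dy": 0, "dz": 0.03, "roll": 0},
  {"fingers": 0, "dx": 0, "dy": 0, "dz": 0.02, "roll": 0},
  {"fingers": 0, "dx": 0, "dy": 0, "dz": 0.01, "roll": 0},
  {"fingers": 0, "dx": 0, "dy": 0, "dz": 0, "roll": 0},
])

```text
t: 2.3
ee_pos: [0.5062, -0.2352, 0.0413]
tool_rot: [179.4, -0.7, 12.7]
contact_force: [-0.0, 0.3, 0.1]
opening: 0.999
```

```bash
python3 go.py 0.499 -0.227 0.029 12.75
```

```text
t 2.3 p [ 0.5062 -0.2352  0.0413] rot [179.39  -0.68  12.68] F [-0.   0.3  0.1] op 0.999
roll -0.0012 dx,dy,dz after roll [-0.0053 -0.0096  0.0123]
```

>>> play_rows([
  {"fingers": 0, "dx": -0.005, "dy": -0.0095, "dz": 0.002, "roll": 0},
  {"fingers": 0, "dx": 0, "dy": 0, "dz": 0.0, "roll": 0},
])

```text
t: 2.5
ee_pos: [0.5, -0.2277, 0.0412]
tool_rot: [179.3, -0.8, 12.6]
contact_force: [-0.1, 0.9, -0.2]
opening: 1.003
```

```bash
python3 go.py 0.499 -0.227 0.029 12.75
```

```text
t 2.5 p [ 0.5    -0.2277  0.0412] rot [179.27  -0.81  12.63] F [-0.1  0.9 -0.2] op 1.003
roll -0.0021 dx,dy,dz after roll [-0.0008 -0.0009  0.0122]
```

>>> play_rows([
  {"fingers": 0, "dx": -0.001, "dy": -0.001, "dz": 0.006, "roll": 0},
  {"fingers": 0, "dx": -0.001, "dy": -0.001, "dz": 0.005, "roll": 0},
  {"fingers": 0, "dx": 0, "dy": 0, "dz": 0.0, "roll": 0},
])

```text
t: 2.8
ee_pos: [0.4989, -0.2267, 0.0317]
tool_rot: [179.1, -1.0, 12.7]
contact_force: [-0.3, 0.4, -0.6]
opening: 1.0
```

```bash
python3 go.py 0.499 -0.227 0.029 12.75
```

```text
t 2.8 p [ 0.4989 -0.2267  0.0317] rot [179.09  -0.99  12.66] F [-0.3  0.4 -0.6] op 1.0
roll -0.0015 dx,dy,dz after roll [0.0001 0.0003 0.0027]
```

>>> play_rows([
  {"fingers": 0, "dx": 0, "dy": 0, "dz": 0.004, "roll": 0},
  {"fingers": 0, "dx": 0, "dy": 0, "dz": 0.001, "roll": 0},
  {"fingers": 200, "dx": 0, "dy": 0, "dz": 0.0, "roll": 0},
  {"fingers": 200, "dx": 0, "dy": 0, "dz": 0.0, "roll": 0},
  {"fingers": 200, "dx": 0, "dy": 0, "dz": 0.0, "roll": 0},
  {"fingers": 200, "dx": 0, "dy": 0, "dz": 0.0, "roll": 0},
  {"fingers": 200, "dx": 0, "dy": 0, "dz": 0.0, "roll": 0},
  {"fingers": 200, "dx": 0, "dy": 0, "dz": 0.0, "roll": 0},
  {"fingers": 200, "dx": 0, "dy": 0, "dz": 0.0, "roll": 0},
  {"fingers": 200, "dx": 0, "dy": 0, "dz": 0.0, "roll": 0},
], squeeze=25)

```text
t: 3.8
ee_pos: [0.4994, -0.2269, 0.0264]
tool_rot: [179.1, -1.0, 12.7]
contact_force: [-0.7, 0.3, 1.8]
opening: 0.344
```

```bash
python3 go.py 0.499 -0.227 0.15 12.75
```

```text
t 3.8 p [ 0.4994 -0.2269  0.0264] rot [179.09  -1.    12.66] F [-0.7  0.3  1.8] op 0.344
roll -0.0016 dx,dy,dz after roll [-0.0004  0.     -0.1236]
```

The opening is 0.344 × 88 = 30 mm, the block's width, so the grasp is good. Lifting now.

>>> play_rows([
  {"fingers": 200, "dx": 0, "dy": 0, "dz": -0.01, "roll": 0},
  {"fingers": 200, "dx": 0, "dy": 0, "dz": -0.02, "roll": 0},
  {"fingers": 200, "dx": 0, "dy": 0, "dz": -0.02, "roll": 0},
  {"fingers": 200, "dx": 0, "dy": 0, "dz": -0.02, "roll": 0},
  {"fingers": 200, "dx": 0, "dy": 0, "dz": -0.02, "roll": 0},
  {"fingers": 200, "dx": 0, "dy": 0, "dz": -0.02, "roll": 0},
  {"fingers": 200, "dx": 0, "dy": 0, "dz": -0.02, "roll": 0},
  {"fingers": 200, "dx": 0, "dy": 0, "dz": -0.02, "roll": 0},
  {"fingers": 200, "dx": 0, "dy": 0, "dz": 0, "roll": 0},
])

```text
t: 4.7
ee_pos: [0.493, -0.2233, 0.1839]
tool_rot: [179.3, -0.7, 12.7]
contact_force: [1.1, 0.4, -2.5]
opening: 0.343
```

```bash
python3 go.py 0.517 0.172 0.16 -6.25
```

```text
t 4.7 p [ 0.493  -0.2233  0.1839] rot [179.31  -0.73  12.68] F [ 1.1  0.4 -2.5] op 0.343
roll 0.3303 dx,dy,dz after roll [-0.0192 -0.3956  0.0239]
```

The wrist force of -2.5 N in z shows the board's weight is on the arm. On to above the tray.

>>> play_rows([
  {"fingers": 200, "dx": 0, "dy": 0, "dz": 0, "roll": 0.1},
  {"fingers": 200, "dx": 0, "dy": 0, "dz": 0, "roll": 0.1},
  {"fingers": 200, "dx": 0, "dy": 0, "dz": 0, "roll": 0.1},
  {"fingers": 200, "dx": 0, "dy": 0, "dz": 0, "roll": 0.03},
  {"fingers": 200, "dx": -0.001, "dy": -0.02, "dz": 0, "roll": 0},
  {"fingers": 200, "dx": -0.001, "dy": -0.03, "dz": 0, "roll": 0},
  {"fingers": 200, "dx": -0.002, "dy": -0.03, "dz": 0, "roll": 0},
  {"fingers": 200, "dx": -0.002, "dy": -0.03, "dz": 0, "roll": 0},
  {"fingers": 200, "dx": -0.002, "dy": -0.03, "dz": 0, "roll": 0},
  {"fingers": 200, "dx": -0.002, "dy": -0.03, "dz": 0, "roll": 0},
  {"fingers": 200, "dx": -0.002, "dy": -0.03, "dz": 0, "roll": 0},
  {"fingers": 200, "dx": -0.002, "dy": -0.03, "dz": 0, "roll": 0},
  {"fingers": 200, "dx": -0.001, "dy": -0.03, "dz": 0, "roll": 0},
  {"fingers": 200, "dx": 0, "dy": -0.03, "dz": 0, "roll": 0},
  {"fingers": 200, "dx": 0, "dy": -0.03, "dz": 0, "roll": 0},
  {"fingers": 200, "dx": 0, "dy": 0, "dz": 0, "roll": 0},
])

```text
t: 6.3
ee_pos: [0.5068, 0.1095, 0.1679]
tool_rot: [179.7, 0.3, -7.3]
contact_force: [-0.3, -0.9, -2.8]
opening: 0.342
```

```bash
python3 go.py 0.517 0.172 0.15 -6.25
```

```text
t 6.3 p [0.5068 0.1095 0.1679] rot [179.69   0.26  -7.29] F [-0.3 -0.9 -2.8] op 0.342
roll -0.0182 dx,dy,dz after roll [ 0.0033 -0.0632  0.0179]
```

>>> play_rows([
  {"fingers": 200, "dx": 0.001, "dy": -0.02, "dz": 0, "roll": -0.018},
  {"fingers": 200, "dx": 0.001, "dy": -0.022, "dz": 0, "roll": 0},
  {"fingers": 200, "dx": 0.001, "dy": -0.02, "dz": 0, "roll": 0},
  {"fingers": 200, "dx": 0, "dy": 0, "dz": 0, "roll": 0},
])

```text
t: 6.7
ee_pos: [0.5139, 0.1706, 0.1638]
tool_rot: [179.5, 0.6, -6.1]
contact_force: [-0.6, -0.1, -2.5]
opening: 0.342
```

```bash
python3 go.py 0.517 0.172 0.1 -6.25
python3 - <<'E'
from cell import imaging
import cv2,numpy as np
o=[]
for n in("top","side"):
    p,d=imaging.read_camera(n); np.savez(f"pics/{n}2.npz",p=p,d=d)
    o.append(p[...,::-1])
a=cv2.resize(o[0][150:270,210:350],None,fx=2.8,fy=2.8); b=cv2.resize(o[1][150:310,200:360],None,fx=2.8,fy=2.8)
b=b[:a.shape[0]] if 0 else b
h=b.shape[0]; a=cv2.copyMakeBorder(a,0,h-a.shape[0],0,0,0)
cv2.imwrite("pics/over1.png",np.hstack([a,b]))
E
```

```text
t 6.7 p [0.5139 0.1706 0.1638] rot [179.49   0.61  -6.14] F [-0.6 -0.1 -2.5] op 0.342
roll 0.0019 dx,dy,dz after roll [ 0.0029 -0.0017  0.0638]
```

View pics/over1.png

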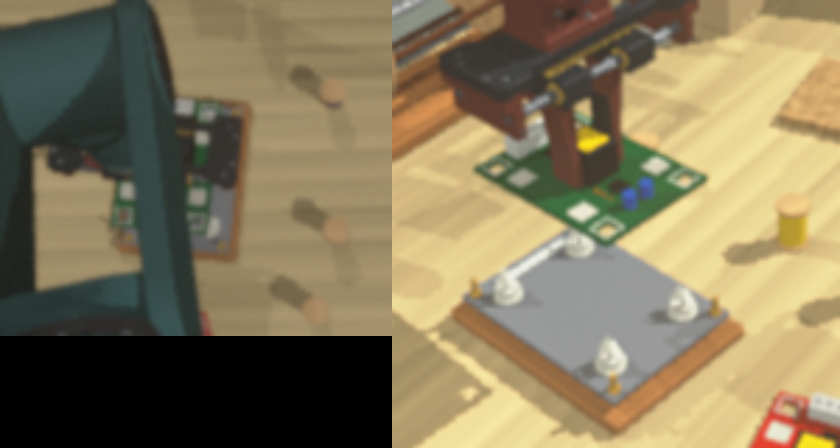

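Side view: the board hangs over the tray with its white strip at the striped end, crop (525,135) over stripe (520,262). All holes and three of the posts can be seen. Next I'll measure the held board in the side view.

Run:
```python
from h import *
z=np.load("pics/side2.npz");p=z['p'];W=cloud("side",z['d']);hsv=cv2.cvtColor(p,cv2.COLOR_RGB2HSV)
x0,y0,x1,y1=225,185,320,240; H=hsv[y0:y1,x0:x1]
g=cv2.inRange(H,(45,80,20),(85,255,255)); print('green z',np.percentile(W[y0:y1,x0:x1,2][g>0],[10,50,90]))
m=cv2.inRange(H,(0,0,95),(180,60,255)); k,l,s,ce=cv2.connectedComponentsWithStats(m,connectivity=4)
for i in range(1,k):
    if s[i,4]>4: u=ce[i]+[x0,y0]; print(s[i],np.round(u,2),np.round(plane("side",*u,.1534)[:2]*1000,1),np.median(W[y0:y1,x0:x1,2][l==i]))
yl=cv2.inRange(H,(20,120,90),(34,255,255)); v,u=np.nonzero(yl); print('yellow',np.median(W[y0:y1,x0:x1,2][yl>0]),plane("side",u.mean()+x0,v.mean()+y0,.1814))
cv2.imwrite("pics/b2.png",cv2.resize(p[y0:y1,x0:x1,::-1],None,fx=8,fy=8,interpolation=cv2.INTER_NEAREST))
a=np.radians(-6.14)
for nm,(bx,by) in dict(p0=(32,36),p1=(32,-36),p2=(-32,-36),p3=(-32,36)).items():
    print(nm,513.9+bx*np.cos(a)-by*np.sin(a),170.6+bx*np.sin(a)+by*np.cos(a))
```

```text
green z [0.15236901 0.15437197 0.15606481]
[22  0 10  6 36] [250.69 187.11] [606.2 126. ] 0.252631059677931
[40  6  6  3 10] [267.5 192. ] [563.4 119.7] 0.15142130401941228
[ 15   7  16  15 134] [248.09 199.86] [577.1 165.3] 0.16088440052253833
[10 21  4  2  5] [236.4 206.4] [580.6 196.3] 0.15184779081889502
[64 21 10  7 48] [293.69 208.67] [479.3 135.6] 0.1548982947854695
[14 22  4  3  8] [240.75 207.88] [569.6 195. ] 0.15126523359957866
[ 7 24  3  3  6] [233.   209.83] [577.8 208.9] 0.15229807770763426
[16 25 11  7 53] [245.98 213.08] [548.5 202. ] 0.15301534638034714
[74 25  7  7 18] [301.67 213.28] [456.4 138.9] 0.15603728222588756
[82 27  3  3  8] [307.88 213.12] [446.5 131.4] 0.15570892403690884
[37 37 12  7 56] [267.45 225.16] [487.1 207.3] 0.15524050600688094
[46 42 12  9 43] [276.37 230.77] [461.7 210.7] 0.15555483353568586
[ 25  46  34   9 158] [265.34 236.51] [467.6 235.6] 0.028295884340884554
yellow 0.18227912268416915 [0.50972043 0.16904079 0.1814    ]
p0 549.5669285683297 202.97082338312796
p1 541.8659364241988 131.38385026653341
p2 478.2330714316702 138.22917661687202
p3 485.9340635758012 209.81614973346657
```

View pics/b2.png

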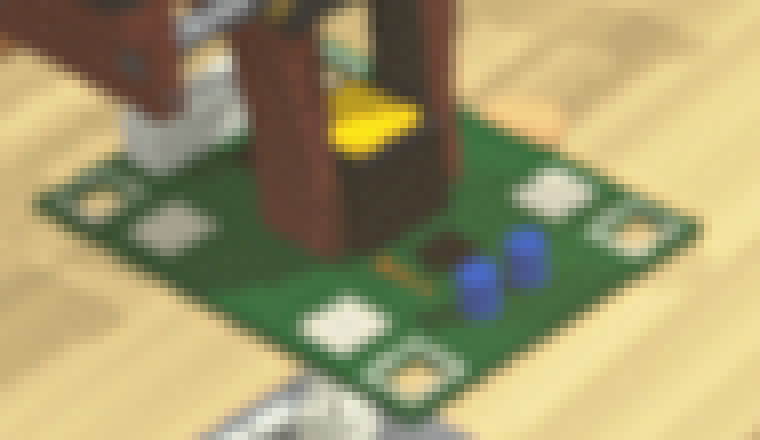

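```bash
python3 go.py 0.5172 0.1725 0.08 -6.25
```

```text
t 6.8 p [0.5132 0.1688 0.1638] rot [179.41   0.67  -6.19] F [ 0.1  0.6 -3.2] op 0.342
roll 0.0011 dx,dy,dz after roll [ 0.0036 -0.0041  0.0838]
```

The arm had settled at (0.5132,0.1688), which matches the side-view board centre (0.5137,0.1690) to 0.5 mm. That means I can rely on the side camera's frame. Descending, with checks.

>>> play_rows([
  {"fingers": 200, "dx": 0.002, "dy": -0.0015, "dz": 0.015, "roll": 0},
  {"fingers": 200, "dx": 0.002, "dy": -0.0015, "dz": 0.015, "roll": 0},
  {"fingers": 200, "dx": 0, "dy": 0, "dz": 0.015, "roll": 0},
  {"fingers": 200, "dx": 0, "dy": 0, "dz": 0.01, "roll": 0},
  {"fingers": 200, "dx": 0, "dy": 0, "dz": 0, "roll": 0},
  {"fingers": 200, "dx": 0, "dy": 0, "dz": 0, "roll": 0},
])

```text
t: 7.4
ee_pos: [0.5155, 0.1635, 0.1064]
tool_rot: [179.2, 0.8, -6.4]
contact_force: [-0.5, 0.6, -1.4]
opening: 0.34
```

```bash
python3 go.py 0.5173 0.172 0.078 -6.25
```

```text
t 7.4 p [0.5155 0.1635 0.1064] rot [179.2    0.76  -6.43] F [-0.5  0.6 -1.4] op 0.34
roll -0.0031 dx,dy,dz after roll [ 0.0008 -0.0087  0.0284]
```

>>> play_rows([
  {"fingers": 200, "dx": 0.0008, "dy": -0.0085, "dz": 0.006, "roll": -0.003},
  {"fingers": 200, "dx": 0, "dy": -0.001, "dz": 0.006, "roll": 0},
  {"fingers": 200, "dx": 0, "dy": -0.001, "dz": 0.006, "roll": 0},
  {"fingers": 200, "dx": 0, "dy": 0, "dz": 0, "roll": 0},
  {"fingers": 200, "dx": 0, "dy": 0, "dz": 0, "roll": 0},
])

```text
t: 7.9
ee_pos: [0.5188, 0.1747, 0.0884]
tool_rot: [179.3, 0.6, -6.2]
contact_force: [0.7, 0.4, -1.3]
opening: 0.341
```

```bash
python3 go.py 0.5173 0.172 0.078 -6.25
```

```text
t 7.9 p [0.5188 0.1747 0.0884] rot [179.26   0.59  -6.23] F [ 0.7  0.4 -1.3] op 0.341
roll 0.0003 dx,dy,dz after roll [-0.0012  0.0028  0.0104]
```

>>> play_rows([
  {"fingers": 200, "dx": -0.001, "dy": 0.0025, "dz": 0.004, "roll": 0},
  {"fingers": 200, "dx": 0, "dy": 0, "dz": 0.003, "roll": 0},
  {"fingers": 200, "dx": 0, "dy": 0, "dz": 0, "roll": 0},
  {"fingers": 200, "dx": 0, "dy": 0, "dz": 0, "roll": 0},
])

```text
t: 8.3
ee_pos: [0.5173, 0.1719, 0.0811]
tool_rot: [179.3, 0.6, -6.2]
contact_force: [0.3, 0.2, -1.6]
opening: 0.342
```

```bash
python3 go.py 0.5173 0.172 0.078 -6.25
cat > look.py <<'E'
import sys
from h import *
tag=sys.argv[1]; x0,y0,x1,y1=map(int,sys.argv[2:6])
p,d=imaging.read_camera("side"); np.savez(f"pics/s{tag}.npz",p=p,d=d)
f=min(800/(x1-x0),600/(y1-y0)); cv2.imwrite(f"pics/s{tag}.png",cv2.resize(p[y0:y1,x0:x1,::-1],None,fx=f,fy=f,interpolation=cv2.INTER_CUBIC))
E
python3 look.py 3 215 200 335 290; python3 go.py 0.5173 0.172 0.078 -6.25
```

```text
t 8.3 p [0.5173 0.1719 0.0811] rot [179.26   0.57  -6.22] F [ 0.3  0.2 -1.6] op 0.342
roll 0.0005 dx,dy,dz after roll [-0.     -0.0001  0.0031]
t 8.35 p [0.5173 0.1719 0.0811] rot [179.26   0.57  -6.22] F [ 0.1  0.5 -2.3] op 0.345
roll 0.0005 dx,dy,dz after roll [-0.     -0.0001  0.0031]
```

View pics/s3.png

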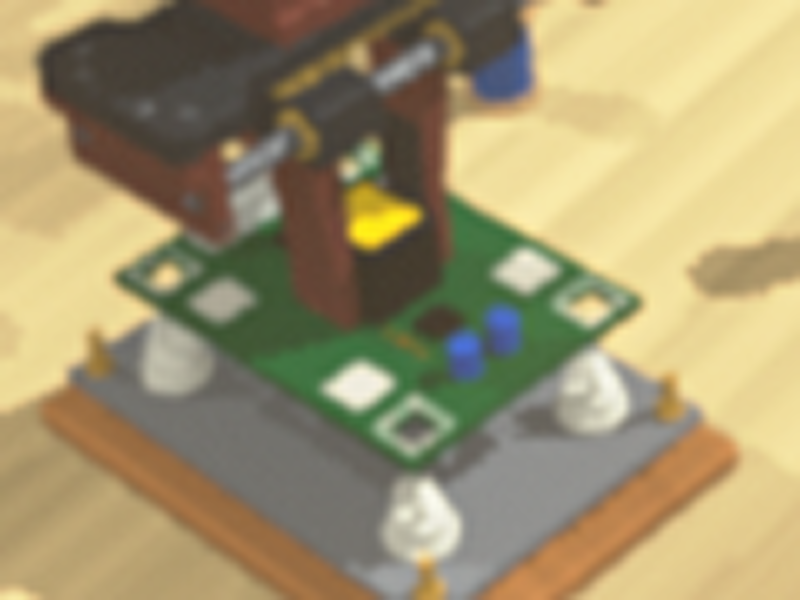

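Run:
```python
from h import *
a=np.radians(-6.22);f=800/120
for nm,(bx,by) in dict(p0=(58,38),p2=(-58,-38),p3=(-58,38)).items():
    X=np.array([.5173+(bx*np.cos(a)-by*np.sin(a))/1000,.172+(bx*np.sin(a)+by*np.cos(a))/1000,0])
    print(nm,[np.round((proj("side",X+[0,0,z])-[215,200]+.5)*f,1) for z in(.026,.035,.040,.054,.0707-.0006*np.sign(bx))])
```

```text
p0 [array([178.9, 373.1]), array([175.9, 352.4]), array([174.2, 340.8]), array([169.4, 308.1]), array([163.8, 269.7])]
p2 [array([593.4, 412.7]), array([592.5, 391.9]), array([592. , 380.2]), array([590.6, 347.1]), array([588.9, 305.5])]
p3 [array([423.2, 539.4]), array([421.4, 518.2]), array([420.3, 506.3]), array([417.4, 472.7]), array([413.6, 430.3])]
```

The observed holes, at (415,427), (588,302) and (165,271), lie within 3 crop pixels of where holes over the posts should project. The pillar columns agree too. From here I'll lower by feel.

>>> play_rows([
  {"fingers": 200, "dx": 0, "dy": 0, "dz": 0.003, "roll": 0},
  {"fingers": 200, "dx": 0, "dy": 0, "dz": 0.003, "roll": 0},
  {"fingers": 200, "dx": 0, "dy": 0, "dz": 0.002, "roll": 0},
  {"fingers": 200, "dx": 0, "dy": 0, "dz": 0, "roll": 0},
])

```text
t: 8.75
ee_pos: [0.5175, 0.1719, 0.0726]
tool_rot: [179.3, 0.5, -6.2]
contact_force: [-0.1, 0.3, -2.9]
opening: 0.339
```

```bash
python3 go.py 0.5173 0.172 0.068 -6.2
```

```text
t 8.75 p [0.5175 0.1719 0.0726] rot [179.27   0.54  -6.23] F [-0.1  0.3 -2.9] op 0.339
roll -0.0005 dx,dy,dz after roll [-0.0002 -0.0001  0.0046]
```

>>> play_rows([
  {"fingers": 200, "dx": 0, "dy": 0, "dz": 0.002, "roll": 0},
  {"fingers": 200, "dx": 0, "dy": 0, "dz": 0.002, "roll": 0},
  {"fingers": 200, "dx": 0, "dy": 0, "dz": 0, "roll": 0},
])

```text
t: 9.05
ee_pos: [0.5175, 0.1719, 0.0682]
tool_rot: [179.3, 0.5, -6.2]
contact_force: [-0.3, 0.6, -2.3]
opening: 0.34
```

```bash
python3 look.py 4 215 200 335 290;python3 go.py 0.5173 0.172 0.068 -6.2
```

```text
t 9.1 p [0.5175 0.1719 0.0683] rot [179.27   0.54  -6.22] F [-0.3 -0.4 -2.9] op 0.34
roll -0.0004 dx,dy,dz after roll [-0.0003 -0.0001  0.0003]
```

View pics/s4.png

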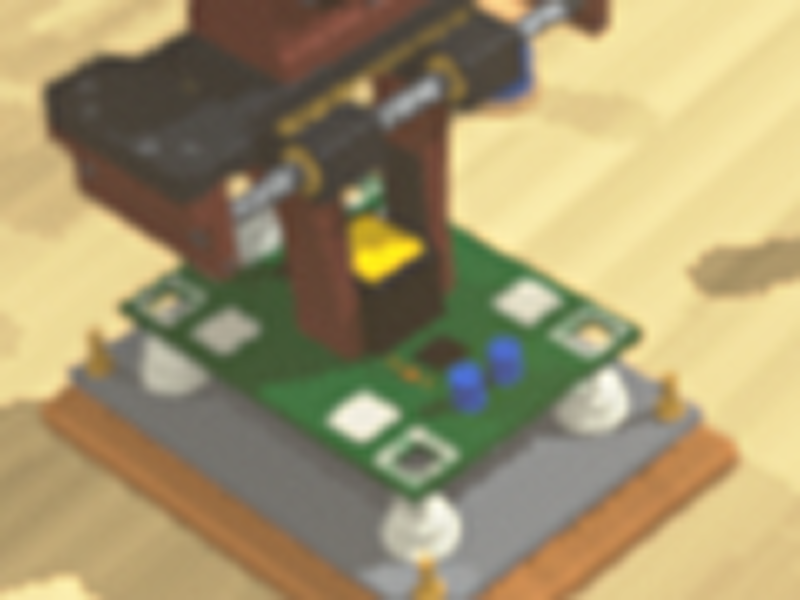

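>>> play_rows([
  {"fingers": 200, "dx": 0, "dy": 0, "dz": 0.0015, "roll": 0},
  {"fingers": 200, "dx": 0, "dy": 0, "dz": 0.001, "roll": 0},
  {"fingers": 200, "dx": 0, "dy": 0, "dz": 0, "roll": 0},
])

```text
t: 9.4
ee_pos: [0.5177, 0.1719, 0.0657]
tool_rot: [179.3, 0.5, -6.2]
contact_force: [-0.3, 0.4, -2.1]
opening: 0.341
```

```bash
python3 look.py 5 215 200 335 290;python3 go.py 0.5173 0.172 0.068 -6.2
```

```text
t 9.45 p [0.5177 0.1719 0.0658] rot [179.28   0.52  -6.23] F [ 0.4  0.3 -2.2] op 0.341
roll -0.0004 dx,dy,dz after roll [-0.0004 -0.0001 -0.0022]
```

View pics/s5.png

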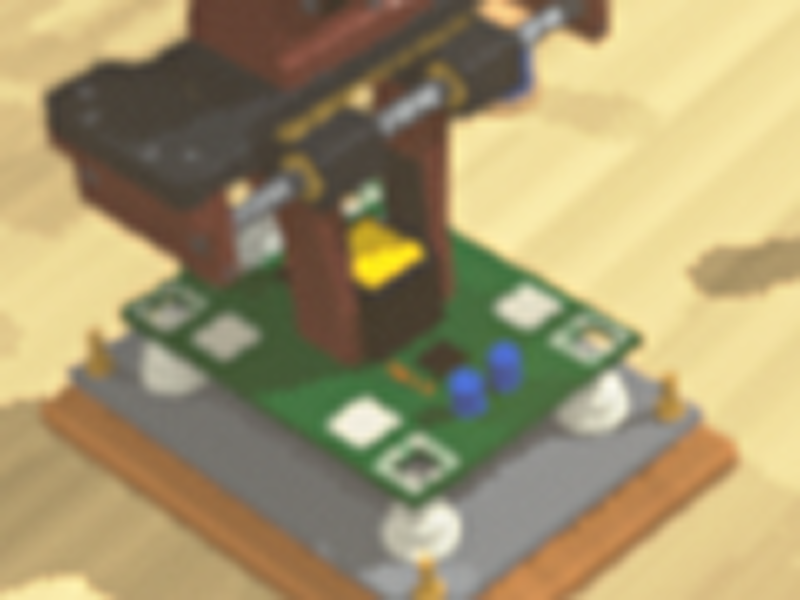

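Run:
```python
import cv2,numpy as np
p=np.load("pics/s5.npz")['p'][...,::-1]
o=[cv2.resize(p[y-9:y+9,x-9:x+9],(264,264),interpolation=cv2.INTER_NEAREST) for x,y in((277,269),(303,250),(240,246))]
cv2.imwrite("pics/h5.png",np.hstack(o))
```

```text
(no output)
```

View pics/h5.png

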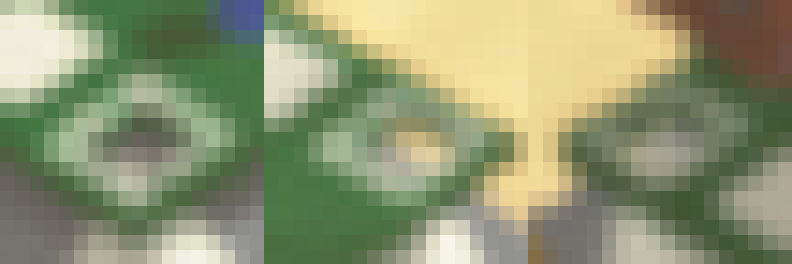

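The barb tips show as grey-white in the lower part of each visible hole, which is right for tips just below the top face. Continuing to contact.

>>> play_rows([
  {"fingers": 200, "dx": 0, "dy": 0, "dz": 0.001, "roll": 0},
  {"fingers": 200, "dx": 0, "dy": 0, "dz": 0.001, "roll": 0},
  {"fingers": 200, "dx": 0, "dy": 0, "dz": 0, "roll": 0},
])

```text
t: 9.75
ee_pos: [0.5178, 0.1719, 0.0637]
tool_rot: [179.3, 0.5, -6.2]
contact_force: [-1.2, -0.6, -2.7]
opening: 0.343
```

>>> play_rows([
  {"fingers": 200, "dx": 0, "dy": 0, "dz": 0.001, "roll": 0},
  {"fingers": 200, "dx": 0, "dy": 0, "dz": 0.001, "roll": 0},
  {"fingers": 200, "dx": 0, "dy": 0, "dz": 0, "roll": 0},
])

```text
t: 10.05
ee_pos: [0.5184, 0.1719, 0.0618]
tool_rot: [179.3, 0.4, -6.2]
contact_force: [0.1, 0.8, -1.5]
opening: 0.339
```

```bash
python3 look.py 6 215 200 335 290;python3 go.py 0.5173 0.172 0.068 -6.2
```

```text
t 10.1 p [0.5184 0.1719 0.0619] rot [179.3    0.43  -6.22] F [ 0.1 -0.  -1.8] op 0.341
roll -0.0004 dx,dy,dz after roll [-0.0011  0.     -0.0061]
```

View pics/s6.png

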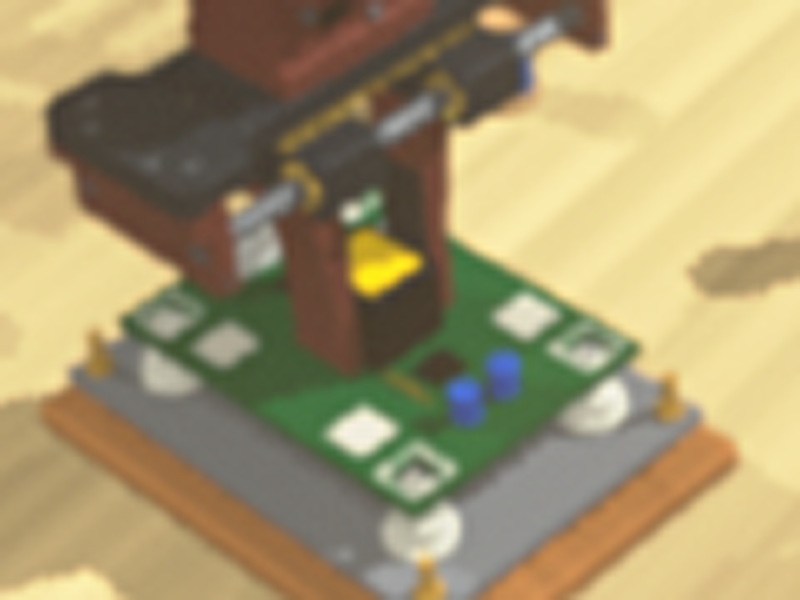

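>>> play_rows([
  {"fingers": 200, "dx": -0.0005, "dy": 0, "dz": 0.001, "roll": 0},
  {"fingers": 200, "dx": 0, "dy": 0, "dz": 0, "roll": 0},
])

```text
t: 10.3
ee_pos: [0.5186, 0.172, 0.0611]
tool_rot: [179.3, 0.4, -6.2]
contact_force: [0.4, -0.9, -2.3]
opening: 0.341
```

>>> play_rows([
  {"fingers": 200, "dx": -0.0003, "dy": 0, "dz": 0.001, "roll": 0},
  {"fingers": 200, "dx": 0, "dy": 0, "dz": 0, "roll": 0},
])

```text
t: 10.5
ee_pos: [0.5188, 0.1721, 0.0603]
tool_rot: [179.3, 0.3, -6.2]
contact_force: [0.4, -0.5, -1.0]
opening: 0.346
```

```bash
python3 go.py 0.5173 0.172 0.068 -6.2
```

```text
t 10.5 p [0.5188 0.1721 0.0603] rot [179.33   0.29  -6.21] F [ 0.4 -0.5 -1. ] op 0.346
roll -0.0003 dx,dy,dz after roll [-0.0015  0.0002 -0.0077]
```

>>> play_rows([
  {"fingers": 200, "dx": 0, "dy": 0, "dz": 0.001, "roll": 0},
  {"fingers": 200, "dx": 0, "dy": 0, "dz": 0, "roll": 0},
])

```text
t: 10.7
ee_pos: [0.5187, 0.1722, 0.0596]
tool_rot: [179.3, 0.3, -6.2]
contact_force: [0.4, -0.1, -0.4]
opening: 0.339
```

```bash
python3 look.py 7 215 200 335 290;python3 go.py 0.5173 0.172 0.068 -6.2;  python3 - <<'E'
import cv2,numpy as np
p=np.load("pics/s7.npz")['p'][...,::-1]
o=[cv2.resize(p[y-9:y+9,x-9:x+9],(264,264),interpolation=cv2.INTER_NEAREST) for x,y in((277,271),(303,252),(240,247))]
cv2.imwrite("pics/h7.png",np.hstack(o))
E
```

```text
t 10.75 p [0.5187 0.1722 0.0596] rot [179.34   0.29  -6.22] F [-0.6 -0.7  1.4] op 0.343
roll -0.0003 dx,dy,dz after roll [-0.0014  0.0004 -0.0084]
```

View pics/h7.png

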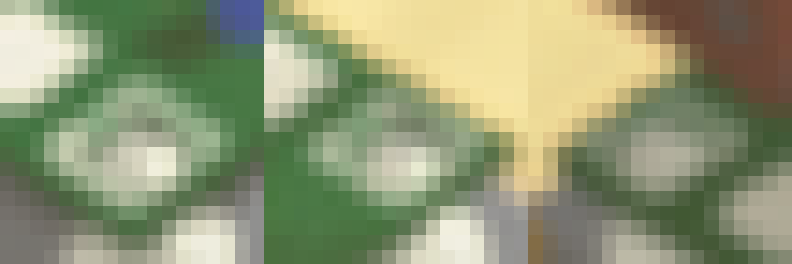

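All three visible holes have barbs through them, and the wrist force shows the weight is off the arm. Releasing gently.

>>> play_rows([
  {"fingers": 120, "dx": 0, "dy": 0, "dz": 0, "roll": 0},
  {"fingers": 120, "dx": 0, "dy": 0, "dz": 0, "roll": 0},
  {"fingers": 120, "dx": 0, "dy": 0, "dz": 0, "roll": 0},
  {"fingers": 120, "dx": 0, "dy": 0, "dz": 0, "roll": 0},
])

```text
t: 11.15
ee_pos: [0.5182, 0.1721, 0.0594]
tool_rot: [179.3, 0.4, -6.2]
contact_force: [0.3, -0.0, -0.1]
opening: 0.529
```

```bash
python3 look.py 8 215 200 335 290;python3 go.py 0.5173 0.172 0.068 -6.2
```

```text
t 11.2 p [0.5182 0.1721 0.0594] rot [179.32   0.35  -6.22] F [-0.2  0.   0.2] op 0.527
roll -0.0003 dx,dy,dz after roll [-0.0008  0.0002 -0.0086]
```

View pics/s8.png

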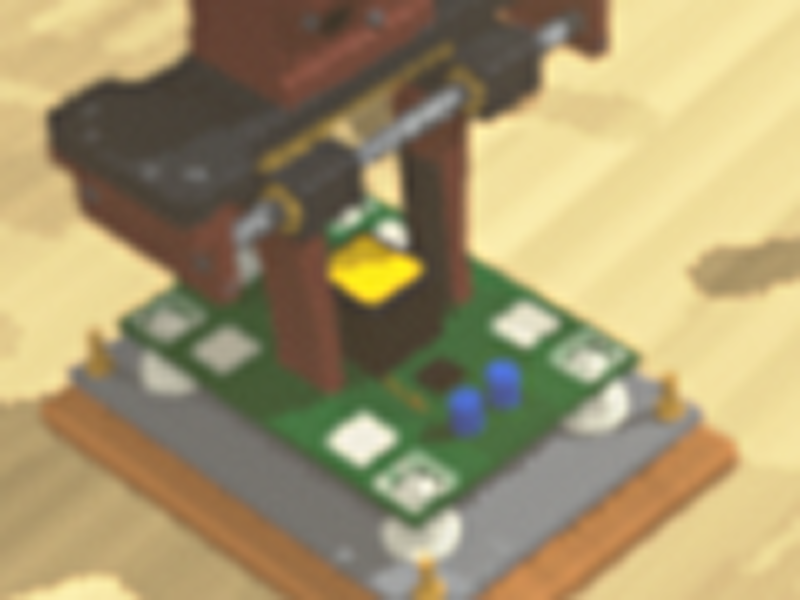

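>>> play_rows([
  {"fingers": 120, "dx": 0, "dy": 0, "dz": -0.006, "roll": 0},
  {"fingers": 120, "dx": 0, "dy": 0, "dz": -0.01, "roll": 0},
  {"fingers": 120, "dx": 0, "dy": 0, "dz": -0.012, "roll": 0},
  {"fingers": 120, "dx": 0, "dy": 0, "dz": -0.015, "roll": 0},
  {"fingers": 120, "dx": 0, "dy": 0, "dz": -0.015, "roll": 0},
  {"fingers": 255, "dx": 0, "dy": 0, "dz": -0.01, "roll": 0},
  {"fingers": 255, "dx": 0, "dy": 0, "dz": 0, "roll": 0},
])

```text
t: 11.9
ee_pos: [0.5196, 0.1731, 0.1348]
tool_rot: [179.4, 0.2, -6.2]
contact_force: [-0.2, 0.2, -0.1]
opening: 0.387
```

```bash
python3 look.py 9 215 200 335 290;python3 go.py 0.5173 0.172 0.12 -6.2
python3 - <<'E'
from h import *
z=np.load("pics/s9.npz");p=z['p'];W=cloud("side",z['d']);hsv=cv2.cvtColor(p,cv2.COLOR_RGB2HSV)
x0,y0,x1,y1=225,215,315,285; H=hsv[y0:y1,x0:x1]
g=cv2.inRange(H,(45,80,20),(85,255,255)); Q=W[y0:y1,x0:x1][g>0]; Q=Q[(Q[:,2]>.03)&(Q[:,2]<.06)]
for it in range(4):
    A=np.c_[Q[:,:2]-[.518,.172],np.ones(len(Q))]; c=np.linalg.lstsq(A,Q[:,2],rcond=None)[0]; r=Q[:,2]-A@c; Q=Q[abs(r)<2*r.std()]
print('top plane',c,r.std(),len(Q))
m=cv2.inRange(H,(0,0,95),(180,60,255)); k,l,s,ce=cv2.connectedComponentsWithStats(m,connectivity=4)
for i in range(1,k):
    if 10<s[i,4]<80: u=ce[i]+[x0,y0]; print(s[i],np.round(u,2),np.round(plane("side",*u,c[2])[:2]*1000,1),np.median(W[y0:y1,x0:x1,2][l==i]))
E
```

```text
t 11.95 p [0.5193 0.1731 0.1342] rot [179.36   0.24  -6.22] F [0.1 0.7 0.7] op 0.341
roll -0.0003 dx,dy,dz after roll [-0.0018  0.0013  0.0142]
top plane [-2.76797964e-03 -2.90296570e-05  4.91981896e-02] 0.0008192974941536018 732
[46 18  7  5 23] [274.43 234.83] [546.1 128. ] 0.04941250211546185
[10 30 11  6 48] [239.83 247.35] [579.8 203.8] 0.04889364074486244
[64 30 10  7 51] [293.43 248.04] [483.1 139. ] 0.0496690855746278
[19 34 10  7 48] [248.25 251.92] [554.5 204.3] 0.049159733584327826
[73 35 11  7 52] [302.73 253.04] [456.8 140.4] 0.048949479864935065
[39 47 11  8 57] [268.79 265.42] [490.8 210.9] 0.04937116139882349
[46 53 12  9 62] [276.65 272.02] [465.  216.5] 0.04883598678681221
```

View pics/s9.png

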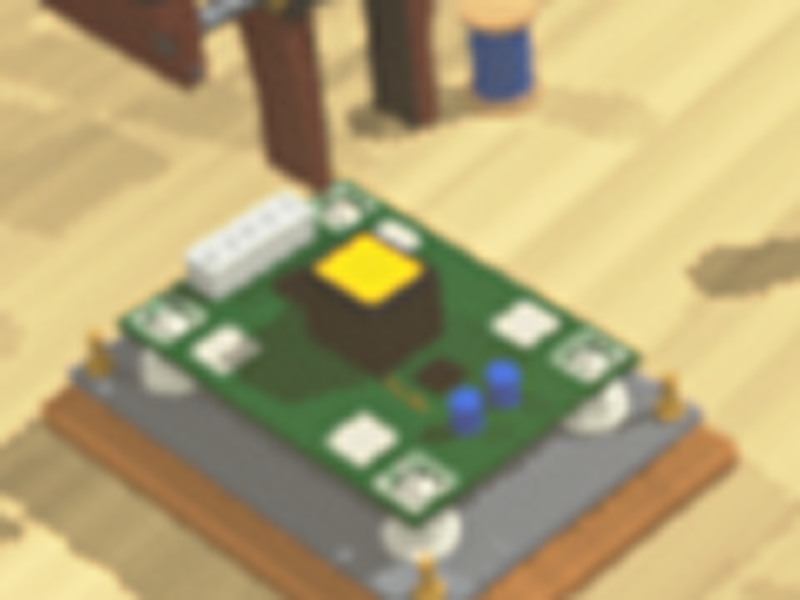

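The board rests level with its top at 0.0492, and all four barbs show through the holes at crop (165,320), (342,212), (590,355) and (415,483). Board centre is (0.5188,0.1717). Next I'll close the fingers and go to press0 at (0.5544,0.2041).

```bash
python3 go.py 0.5544 0.2041 0.09 -6.2
```

```text
t 11.95 p [0.5193 0.1731 0.1342] rot [179.36   0.24  -6.22] F [0.1 0.7 0.7] op 0.341
roll -0.0003 dx,dy,dz after roll [ 0.0316 -0.0346  0.0442]
```

>>> play_rows([
  {"fingers": 255, "dx": 0.01, "dy": -0.011, "dz": 0, "roll": 0},
  {"fingers": 255, "dx": 0.01, "dy": -0.011, "dz": 0, "roll": 0},
  {"fingers": 255, "dx": 0.01, "dy": -0.011, "dz": 0, "roll": 0},
  {"fingers": 255, "dx": 0, "dy": 0, "dz": 0, "roll": 0},
  {"fingers": 255, "dx": 0, "dy": 0, "dz": 0.01, "roll": 0},
  {"fingers": 255, "dx": 0, "dy": 0, "dz": 0.01, "roll": 0},
  {"fingers": 255, "dx": 0, "dy": 0, "dz": 0.01, "roll": 0},
  {"fingers": 255, "dx": 0, "dy": 0, "dz": 0, "roll": 0},
])

```text
t: 12.75
ee_pos: [0.5495, 0.2021, 0.0975]
tool_rot: [179.2, 0.7, -6.2]
contact_force: [-0.2, -0.7, 0.3]
opening: 0.005
```

```bash
python3 go.py 0.5544 0.2041 0.065 -6.2
```

```text
t 12.75 p [0.5495 0.2021 0.0975] rot [179.18   0.67  -6.22] F [-0.2 -0.7  0.3] op 0.005
roll -0.0004 dx,dy,dz after roll [ 0.0046 -0.0026  0.0325]
```

>>> play_rows([
  {"fingers": 255, "dx": 0.0045, "dy": -0.0025, "dz": 0.006, "roll": 0},
  {"fingers": 255, "dx": 0, "dy": 0, "dz": 0.01, "roll": 0},
  {"fingers": 255, "dx": 0, "dy": 0, "dz": 0.01, "roll": 0},
  {"fingers": 255, "dx": 0, "dy": 0, "dz": 0.003, "roll": 0},
  {"fingers": 255, "dx": 0, "dy": 0, "dz": 0, "roll": 0},
])

```text
t: 13.25
ee_pos: [0.5534, 0.2032, 0.065]
tool_rot: [179.1, 0.8, -6.3]
contact_force: [-0.8, 0.1, 0.4]
opening: 0.006
```

```bash
python3 look.py 10 215 200 335 290; python3 go.py 0.5544 0.2041 0.0572 -6.2
```

```text
t 13.3 p [0.5535 0.2032 0.0652] rot [179.15   0.75  -6.25] F [ 0.2 -0.  -0.6] op 0.002
roll -0.0009 dx,dy,dz after roll [ 0.0008 -0.001   0.008 ]
```

View pics/s10.png

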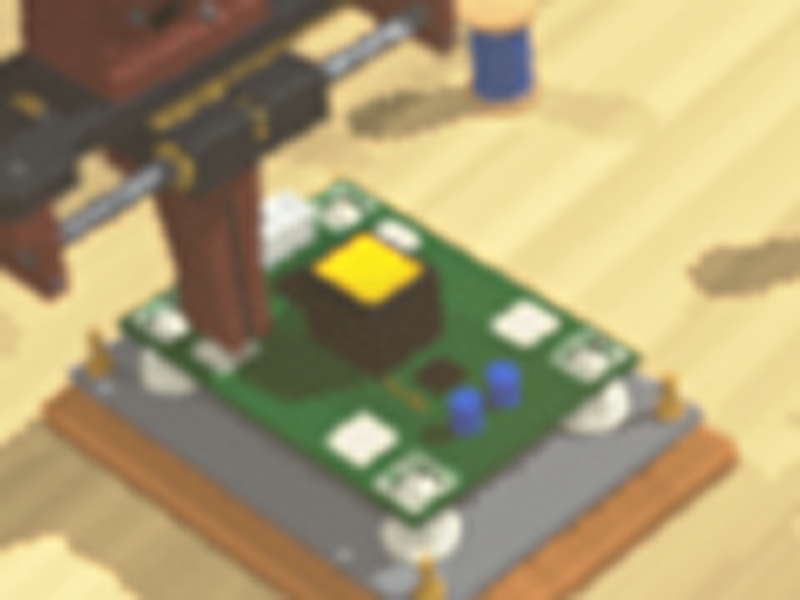

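The closed fingertips are right above the press0 square, at crop (225,350). Descending to contact.

>>> play_rows([
  {"fingers": 255, "dx": 0.0005, "dy": -0.001, "dz": 0.003, "roll": 0},
  {"fingers": 255, "dx": 0, "dy": 0, "dz": 0.003, "roll": 0},
  {"fingers": 255, "dx": 0, "dy": 0, "dz": 0.001, "roll": 0},
])

```text
t: 13.6
ee_pos: [0.5548, 0.2043, 0.0586]
tool_rot: [179.2, 0.7, -6.2]
contact_force: [-0.5, -0.2, -0.8]
opening: 0.007
```

>>> play_rows([
  {"fingers": 255, "dx": 0, "dy": 0, "dz": 0.001, "roll": 0},
])

```text
t: 13.7
ee_pos: [0.5549, 0.2044, 0.0577]
tool_rot: [179.2, 0.6, -6.2]
contact_force: [-1.0, -0.0, 0.6]
opening: 0.007
```

>>> play_rows([
  {"fingers": 255, "dx": 0, "dy": 0, "dz": 0.001, "roll": 0},
])

```text
t: 13.8
ee_pos: [0.555, 0.2044, 0.0569]
tool_rot: [179.2, 0.6, -6.2]
contact_force: [-1.0, -0.3, 5.5]
opening: 0.007
```

>>> play_rows([
  {"fingers": 255, "dx": 0, "dy": 0, "dz": 0.001, "roll": 0},
])

```text
t: 13.9
ee_pos: [0.5551, 0.2044, 0.0565]
tool_rot: [179.2, 0.6, -6.2]
contact_force: [-2.5, -0.7, 8.5]
opening: 0.004
```

>>> play_rows([
  {"fingers": 255, "dx": 0, "dy": 0, "dz": 0.001, "roll": 0},
])

```text
t: 14.0
ee_pos: [0.5552, 0.2044, 0.0562]
tool_rot: [179.2, 0.6, -6.2]
contact_force: [-2.6, -0.6, 8.7]
opening: 0.005
```

>>> play_rows([
  {"fingers": 255, "dx": 0, "dy": 0, "dz": 0.001, "roll": 0},
])

```text
t: 14.1
ee_pos: [0.5552, 0.2044, 0.0561]
tool_rot: [179.2, 0.6, -6.2]
contact_force: [-1.9, -0.3, 9.7]
opening: 0.005
```

>>> play_rows([
  {"fingers": 255, "dx": -0.0001, "dy": 0, "dz": 0.0013, "roll": 0},
])

```text
t: 14.2
ee_pos: [0.5552, 0.2045, 0.0558]
tool_rot: [179.2, 0.5, -6.2]
contact_force: [-3.0, -0.0, 10.2]
opening: 0.007
```

>>> play_rows([
  {"fingers": 255, "dx": -0.0001, "dy": 0, "dz": 0.0013, "roll": 0},
])

```text
t: 14.3
ee_pos: [0.5552, 0.2044, 0.0557]
tool_rot: [179.2, 0.5, -6.2]
contact_force: [-2.3, -0.8, 10.3]
opening: 0.005
```

>>> play_rows([
  {"fingers": 255, "dx": -0.0001, "dy": 0, "dz": 0.0013, "roll": 0},
])

```text
t: 14.4
ee_pos: [0.5553, 0.2045, 0.0556]
tool_rot: [179.2, 0.5, -6.2]
contact_force: [-3.9, -0.9, 10.5]
opening: 0.002
```

>>> play_rows([
  {"fingers": 255, "dx": -0.0002, "dy": 0, "dz": 0.0016, "roll": 0},
])

```text
t: 14.5
ee_pos: [0.5553, 0.2045, 0.0553]
tool_rot: [179.2, 0.4, -6.2]
contact_force: [-3.4, -0.1, 12.3]
opening: 0.003
```

>>> play_rows([
  {"fingers": 255, "dx": -0.0002, "dy": 0, "dz": 0.0016, "roll": 0},
])

```text
t: 14.6
ee_pos: [0.5554, 0.2045, 0.0551]
tool_rot: [179.2, 0.4, -6.2]
contact_force: [-2.1, -0.3, 11.4]
opening: 0.008
```

>>> play_rows([
  {"fingers": 255, "dx": -0.0002, "dy": 0, "dz": 0.0018, "roll": 0},
])

```text
t: 14.7
ee_pos: [0.5554, 0.2045, 0.0548]
tool_rot: [179.3, 0.3, -6.2]
contact_force: [-3.9, -1.2, 12.4]
opening: 0.002
```

>>> play_rows([
  {"fingers": 255, "dx": -0.0002, "dy": 0, "dz": 0.0018, "roll": 0},
])

```text
t: 14.8
ee_pos: [0.5555, 0.2045, 0.0546]
tool_rot: [179.3, 0.2, -6.2]
contact_force: [-3.7, -0.6, 13.9]
opening: 0.004
```

>>> play_rows([
  {"fingers": 255, "dx": -0.0002, "dy": 0, "dz": 0.0018, "roll": 0},
  {"fingers": 255, "dx": -0.0002, "dy": 0, "dz": 0.0018, "roll": 0},
])

```text
t: 15.0
ee_pos: [0.5556, 0.2046, 0.0543]
tool_rot: [179.3, 0.1, -6.2]
contact_force: [-3.6, -1.4, 14.5]
opening: 0.004
```

>>> play_rows([
  {"fingers": 255, "dx": -0.0002, "dy": 0, "dz": 0.002, "roll": 0},
])

```text
t: 15.1
ee_pos: [0.5556, 0.2046, 0.0533]
tool_rot: [179.3, 0.1, -6.2]
contact_force: [0.4, -0.0, 2.7]
opening: 0.005
```

>>> play_rows([
  {"fingers": 255, "dx": -0.0002, "dy": 0, "dz": 0.002, "roll": 0},
])

```text
t: 15.2
ee_pos: [0.5556, 0.2046, 0.0521]
tool_rot: [179.3, 0.0, -6.2]
contact_force: [-1.2, -1.1, 3.6]
opening: 0.006
```

>>> play_rows([
  {"fingers": 255, "dx": -0.0002, "dy": 0, "dz": 0.002, "roll": 0},
])

```text
t: 15.3
ee_pos: [0.5557, 0.2047, 0.051]
tool_rot: [179.3, -0.0, -6.2]
contact_force: [-4.4, -0.8, 19.5]
opening: 0.008
```

Post 0 clicked: the force peaked at 14.5 N, fell to 2.7 N, then rose hard on the shoulder. Backing off to look.

>>> play_rows([
  {"fingers": 255, "dx": 0, "dy": 0, "dz": -0.005, "roll": 0},
  {"fingers": 255, "dx": 0, "dy": 0, "dz": -0.012, "roll": 0},
  {"fingers": 255, "dx": 0, "dy": 0, "dz": -0.012, "roll": 0},
  {"fingers": 255, "dx": 0, "dy": 0, "dz": -0.012, "roll": 0},
  {"fingers": 255, "dx": 0, "dy": 0, "dz": -0.01, "roll": 0},
  {"fingers": 255, "dx": 0, "dy": 0, "dz": 0, "roll": 0},
])

```text
t: 15.9
ee_pos: [0.5566, 0.2056, 0.1065]
tool_rot: [179.4, -0.1, -6.2]
contact_force: [0.9, 0.2, 0.2]
opening: 0.004
```

```bash
python3 look.py 11 215 200 335 290; python3 go.py 0.546 0.1323 0.1 -6.2
```

```text
t 15.95 p [0.5562 0.2055 0.1059] rot [ 1.7935e+02 -6.0000e-02 -6.1900e+00] F [-0.2 -0.3 -0.2] op 0.006
roll 0.0002 dx,dy,dz after roll [-0.0022  0.0738  0.0059]
```

View pics/s11.png

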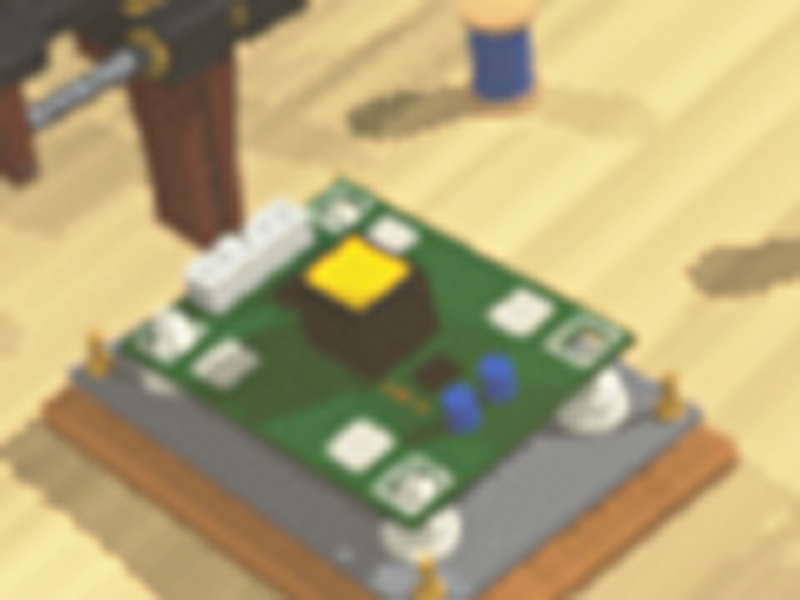

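Post 0's barb stands well above the board at crop (170,330), and the opposite hole at (585,340) is slightly raised, as expected. Moving to press1.

>>> play_rows([
  {"fingers": 255, "dx": 0, "dy": 0.02, "dz": 0, "roll": 0},
  {"fingers": 255, "dx": -0.001, "dy": 0.02, "dz": 0, "roll": 0},
  {"fingers": 255, "dx": -0.001, "dy": 0.02, "dz": 0, "roll": 0},
  {"fingers": 255, "dx": 0, "dy": 0.013, "dz": 0, "roll": 0},
  {"fingers": 255, "dx": 0, "dy": 0, "dz": 0, "roll": 0},
])

```text
t: 16.45
ee_pos: [0.5452, 0.1315, 0.1056]
tool_rot: [179.4, 0.0, -6.1]
contact_force: [-0.6, 0.5, -0.6]
opening: 0.004
```

```bash
python3 go.py 0.546 0.1323 0.064 -6.2
```

```text
t 16.45 p [0.5452 0.1315 0.1056] rot [ 1.7936e+02  2.0000e-02 -6.1000e+00] F [-0.6  0.5 -0.6] op 0.004
roll 0.0017 dx,dy,dz after roll [ 0.0007 -0.0009  0.0416]
```

>>> play_rows([
  {"fingers": 255, "dx": 0.001, "dy": -0.001, "dz": 0.009, "roll": 0},
  {"fingers": 255, "dx": 0.001, "dy": -0.001, "dz": 0.009, "roll": 0},
  {"fingers": 255, "dx": 0.001, "dy": -0.001, "dz": 0.009, "roll": 0},
  {"fingers": 255, "dx": 0, "dy": -0.001, "dz": 0.009, "roll": 0},
  {"fingers": 255, "dx": 0, "dy": 0, "dz": 0, "roll": 0},
])

```text
t: 16.95
ee_pos: [0.5489, 0.1372, 0.0653]
tool_rot: [179.4, 0.1, -6.1]
contact_force: [0.4, -0.4, 0.3]
opening: 0.0
```

```bash
python3 look.py 12 215 200 335 290; python3 go.py 0.546 0.1323 0.057 -6.2
```

```text
t 17.0 p [0.5493 0.1372 0.0658] rot [ 1.7942e+02  4.0000e-02 -6.0600e+00] F [-0.5  0.7  0.1] op 0.006
roll 0.0024 dx,dy,dz after roll [-0.0027  0.0052  0.0088]
```

View pics/s12.png

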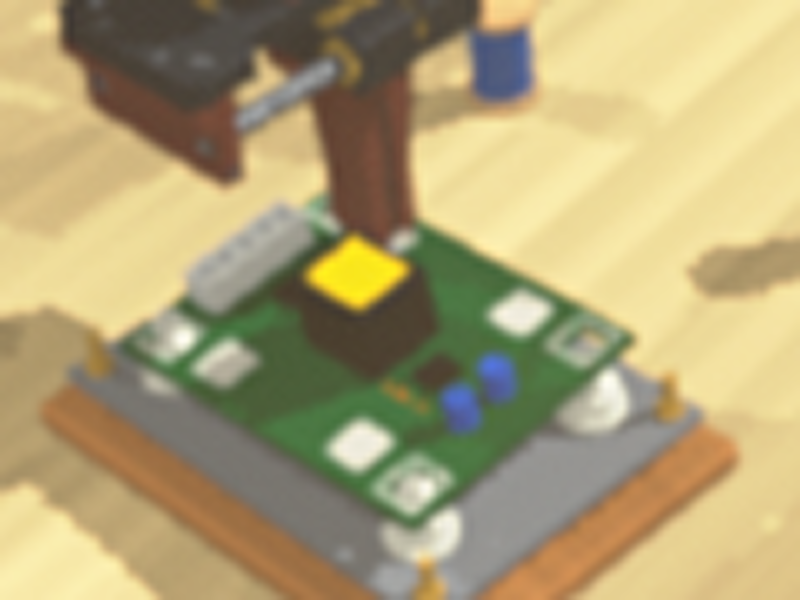

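>>> play_rows([
  {"fingers": 255, "dx": -0.0025, "dy": 0.005, "dz": 0, "roll": 0},
  {"fingers": 255, "dx": 0, "dy": 0, "dz": 0.003, "roll": 0},
  {"fingers": 255, "dx": 0, "dy": 0, "dz": 0.002, "roll": 0},
  {"fingers": 255, "dx": 0, "dy": 0, "dz": 0.001, "roll": 0},
])

```text
t: 17.4
ee_pos: [0.5464, 0.1323, 0.0601]
tool_rot: [179.4, -0.0, -6.0]
contact_force: [0.1, -0.3, -1.2]
opening: 0.005
```

```bash
python3 go.py 0.546 0.1323 0.057 -6.2
```

```text
t 17.4 p [0.5464 0.1323 0.0601] rot [ 1.7943e+02 -3.0000e-02 -6.0300e+00] F [ 0.1 -0.3 -1.2] op 0.005
roll 0.0029 dx,dy,dz after roll [-0.0004  0.0001  0.0031]
```

>>> play_rows([
  {"fingers": 255, "dx": 0, "dy": 0, "dz": 0.0015, "roll": 0},
])

```text
t: 17.5
ee_pos: [0.5466, 0.1322, 0.0588]
tool_rot: [179.4, -0.1, -6.0]
contact_force: [-1.2, 0.3, 5.0]
opening: 0.002
```

>>> play_rows([
  {"fingers": 255, "dx": 0, "dy": 0, "dz": 0.0015, "roll": 0},
])

```text
t: 17.6
ee_pos: [0.5468, 0.1322, 0.0577]
tool_rot: [179.4, -0.1, -6.0]
contact_force: [-1.3, -0.9, 6.1]
opening: 0.004
```

>>> play_rows([
  {"fingers": 255, "dx": 0, "dy": 0, "dz": 0.0015, "roll": 0},
])

```text
t: 17.7
ee_pos: [0.5469, 0.1322, 0.0567]
tool_rot: [179.4, -0.1, -6.0]
contact_force: [-1.2, -0.5, 7.4]
opening: 0.005
```

>>> play_rows([
  {"fingers": 255, "dx": 0, "dy": 0, "dz": 0.0015, "roll": 0},
])

```text
t: 17.8
ee_pos: [0.5469, 0.1321, 0.0557]
tool_rot: [179.4, -0.1, -6.0]
contact_force: [-1.4, 0.2, 3.4]
opening: 0.003
```

>>> play_rows([
  {"fingers": 255, "dx": 0, "dy": 0, "dz": 0.0015, "roll": 0},
])

```text
t: 17.9
ee_pos: [0.5471, 0.1321, 0.0544]
tool_rot: [179.4, -0.1, -6.0]
contact_force: [-1.0, 0.5, 0.5]
opening: 0.006
```

>>> play_rows([
  {"fingers": 255, "dx": 0, "dy": 0, "dz": 0.0013, "roll": 0},
])

```text
t: 18.0
ee_pos: [0.5471, 0.1321, 0.0532]
tool_rot: [179.4, -0.2, -6.0]
contact_force: [-0.8, 0.5, 2.7]
opening: 0.004
```

>>> play_rows([
  {"fingers": 255, "dx": 0, "dy": 0, "dz": 0.0013, "roll": 0},
])

```text
t: 18.1
ee_pos: [0.5472, 0.1321, 0.0519]
tool_rot: [179.4, -0.2, -6.0]
contact_force: [0.3, 0.1, 1.5]
opening: 0.008
```

>>> play_rows([
  {"fingers": 255, "dx": 0, "dy": 0, "dz": 0.0013, "roll": 0},
])

```text
t: 18.2
ee_pos: [0.5473, 0.1321, 0.0507]
tool_rot: [179.4, -0.2, -6.0]
contact_force: [-3.5, -0.1, 14.2]
opening: 0.01
```

>>> play_rows([
  {"fingers": 255, "dx": 0, "dy": 0, "dz": 0.0013, "roll": 0},
])

```text
t: 18.3
ee_pos: [0.5474, 0.1321, 0.0504]
tool_rot: [179.4, -0.2, -6.0]
contact_force: [-5.6, -1.4, 22.7]
opening: 0.006
```

The force rose on the rigid shoulder, so I'm backing off and checking.

>>> play_rows([
  {"fingers": 255, "dx": 0, "dy": 0, "dz": -0.005, "roll": 0},
  {"fingers": 255, "dx": 0, "dy": 0, "dz": -0.012, "roll": 0},
  {"fingers": 255, "dx": 0, "dy": 0, "dz": -0.012, "roll": 0},
  {"fingers": 255, "dx": 0, "dy": 0, "dz": -0.012, "roll": 0},
  {"fingers": 255, "dx": 0, "dy": 0, "dz": -0.01, "roll": 0},
  {"fingers": 255, "dx": 0, "dy": 0, "dz": 0, "roll": 0},
])

```text
t: 18.9
ee_pos: [0.5481, 0.1328, 0.1057]
tool_rot: [179.5, -0.3, -6.0]
contact_force: [-0.4, -0.0, 0.3]
opening: 0.006
```

```bash
python3 look.py 13 215 200 335 290; python3 go.py 0.4829 0.1393 0.1 -6.2
cat > hts.py <<'E'
import sys
from h import *
z=np.load(f"pics/s{sys.argv[1]}.npz");p=z['p'];W=cloud("side",z['d']);hsv=cv2.cvtColor(p,cv2.COLOR_RGB2HSV)
x0,y0,x1,y1=225,215,315,285
Q=W[y0:y1,x0:x1][cv2.inRange(hsv[y0:y1,x0:x1],(45,80,20),(85,255,255))>0]
Q=Q[(Q[:,2]>.03)&(Q[:,2]<.06)]
for it in range(4):
    A=np.c_[Q[:,:2]-[.518,.172],np.ones(len(Q))]; c=np.linalg.lstsq(A,Q[:,2],rcond=None)[0]; r=Q[:,2]-A@c; Q=Q[abs(r)<2*r.std()]
print('top plane tilt(deg)',np.degrees(c[:2]),'z',c[2],r.std())
a=np.radians(-6.2)
for i,(bx,by) in enumerate([(58,38),(58,-38),(-58,-38),(-58,38)]):
    x=(bx*np.cos(a)-by*np.sin(a))/1e3;y=(bx*np.sin(a)+by*np.cos(a))/1e3
    print(i,'top z mm',round(1e3*(c[0]*x+c[1]*y+c[2]),1))
E
python3 hts.py 9; python3 hts.py 11; python3 hts.py 13
```

```text
t 18.95 p [0.5477 0.1328 0.1051] rot [179.46  -0.22  -6.04] F [ 0.1  0.2 -0.1] op 0.002
roll 0.0028 dx,dy,dz after roll [-0.0652  0.0005  0.0051]
top plane tilt(deg) [-0.15859355 -0.00166328] z 0.04919818957777321 0.0008192974941536018
0 top z mm 49.0
1 top z mm 49.1
2 top z mm 49.4
3 top z mm 49.3
top plane tilt(deg) [-4.37414137 -5.45375794] z 0.04863850172418891 0.0009119496074609854
0 top z mm 40.9
1 top z mm 48.7
2 top z mm 56.4
3 top z mm 48.5
top plane tilt(deg) [-3.98489002  0.57549992] z 0.04486990495214012 0.0008926281667040682
0 top z mm 40.9
1 top z mm 40.7
2 top z mm 48.8
3 top z mm 49.0
```

View pics/s13.png

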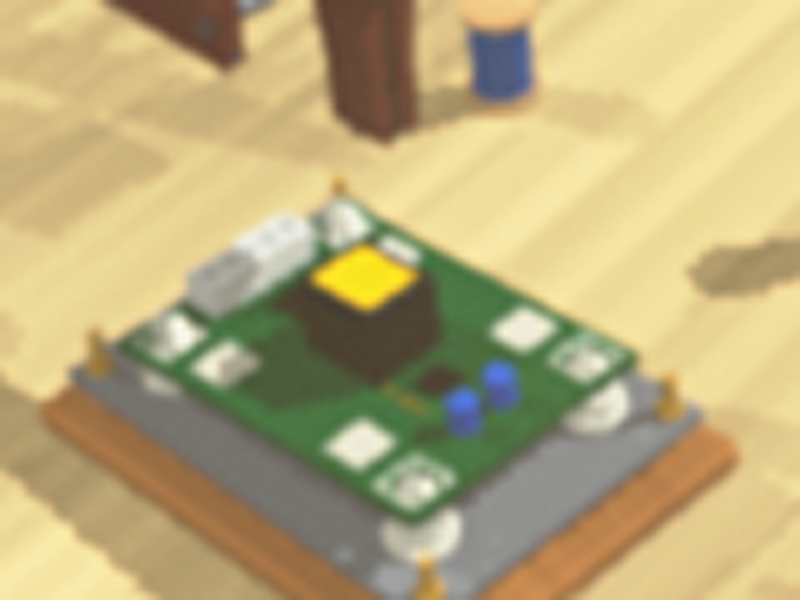

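Depth plane fit: posts 0 and 1 are at 40.8 mm and flush, while 2 and 3 still rest at 49 mm. Next is press2.

>>> play_rows([
  {"fingers": 255, "dx": -0.02, "dy": 0, "dz": 0, "roll": 0},
  {"fingers": 255, "dx": -0.02, "dy": 0, "dz": 0, "roll": 0},
  {"fingers": 255, "dx": -0.02, "dy": 0, "dz": 0, "roll": 0},
  {"fingers": 255, "dx": -0.004, "dy": 0, "dz": 0, "roll": 0},
  {"fingers": 255, "dx": 0, "dy": 0, "dz": 0, "roll": 0},
])

```text
t: 19.45
ee_pos: [0.4824, 0.1393, 0.1039]
tool_rot: [179.5, -0.2, -6.1]
contact_force: [-0.3, 0.1, 0.6]
opening: 0.01
```

```bash
python3 go.py 0.4829 0.1393 0.065 -6.2
```

```text
t 19.45 p [0.4824 0.1393 0.1039] rot [179.45  -0.22  -6.07] F [-0.3  0.1  0.6] op 0.01
roll 0.0023 dx,dy,dz after roll [ 0.0005 -0.      0.0389]
```

>>> play_rows([
  {"fingers": 255, "dx": 0, "dy": 0, "dz": 0.009, "roll": 0},
  {"fingers": 255, "dx": 0, "dy": 0, "dz": 0.009, "roll": 0},
  {"fingers": 255, "dx": 0, "dy": 0, "dz": 0.009, "roll": 0},
  {"fingers": 255, "dx": 0, "dy": 0, "dz": 0.007, "roll": 0},
  {"fingers": 255, "dx": 0, "dy": 0, "dz": 0, "roll": 0},
])

```text
t: 19.95
ee_pos: [0.4861, 0.1387, 0.0661]
tool_rot: [179.5, -0.3, -6.1]
contact_force: [0.3, 0.0, -0.1]
opening: 0.005
```

```bash
python3 go.py 0.4829 0.1393 0.055 -6.2
```

```text
t 19.95 p [0.4861 0.1387 0.0661] rot [179.47  -0.33  -6.11] F [ 0.3  0.  -0.1] op 0.005
roll 0.0016 dx,dy,dz after roll [-0.0033 -0.0002  0.0111]
```

>>> play_rows([
  {"fingers": 255, "dx": -0.0035, "dy": 0, "dz": 0.003, "roll": 0},
  {"fingers": 255, "dx": 0, "dy": 0, "dz": 0.003, "roll": 0},
  {"fingers": 255, "dx": 0, "dy": 0, "dz": 0.002, "roll": 0},
  {"fingers": 255, "dx": 0, "dy": 0, "dz": 0.0005, "roll": 0},
])

```text
t: 20.35
ee_pos: [0.4826, 0.139, 0.0566]
tool_rot: [179.5, -0.3, -6.1]
contact_force: [-0.0, -0.5, 0.5]
opening: 0.003
```

```bash
python3 look.py 14 215 200 335 290; python3 go.py 0.4829 0.1393 0.055 -6.2
```

```text
t 20.4 p [0.4826 0.139  0.0567] rot [179.47  -0.32  -6.11] F [0.8 0.3 0.2] op 0.006
roll 0.0015 dx,dy,dz after roll [ 0.0002 -0.0003  0.0017]
```

View pics/s14.png

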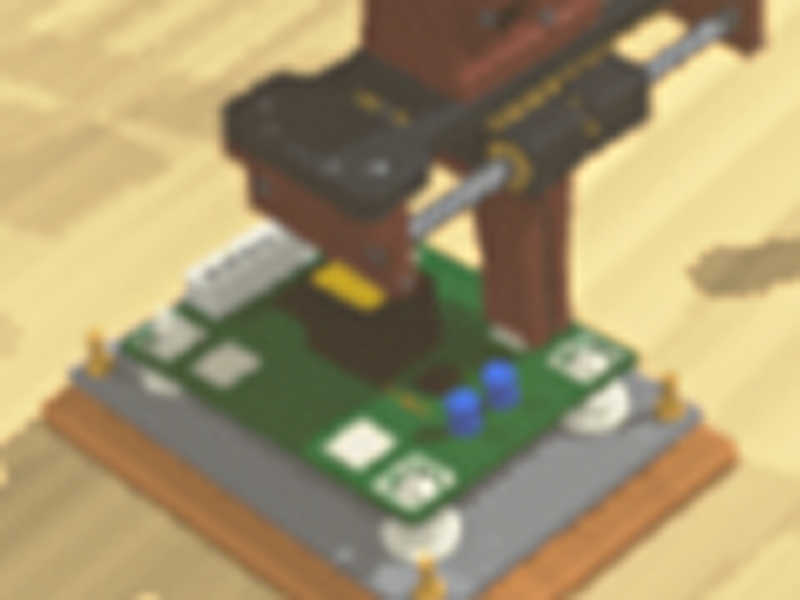

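The fingertips are on the press2 square at crop (525,330), clear of the capacitors.

>>> play_rows([
  {"fingers": 255, "dx": 0, "dy": 0, "dz": 0.0012, "roll": 0},
])

```text
t: 20.5
ee_pos: [0.483, 0.1391, 0.0557]
tool_rot: [179.5, -0.4, -6.1]
contact_force: [-0.2, -0.2, 0.7]
opening: 0.003
```

>>> play_rows([
  {"fingers": 255, "dx": 0, "dy": 0, "dz": 0.0012, "roll": 0},
])

```text
t: 20.6
ee_pos: [0.483, 0.1391, 0.0549]
tool_rot: [179.5, -0.4, -6.1]
contact_force: [-2.8, -1.3, 10.6]
opening: 0.004
```

>>> play_rows([
  {"fingers": 255, "dx": 0, "dy": 0, "dz": 0.0012, "roll": 0},
])

```text
t: 20.7
ee_pos: [0.483, 0.1391, 0.0545]
tool_rot: [179.5, -0.4, -6.1]
contact_force: [-3.2, -0.9, 14.0]
opening: 0.005
```

>>> play_rows([
  {"fingers": 255, "dx": 0, "dy": 0, "dz": 0.0013, "roll": 0},
])

```text
t: 20.8
ee_pos: [0.4829, 0.1391, 0.0541]
tool_rot: [179.5, -0.4, -6.1]
contact_force: [-4.4, -0.3, 15.3]
opening: 0.006
```

>>> play_rows([
  {"fingers": 255, "dx": 0, "dy": 0, "dz": 0.0013, "roll": 0},
])

```text
t: 20.9
ee_pos: [0.483, 0.1391, 0.054]
tool_rot: [179.5, -0.4, -6.1]
contact_force: [-3.8, -0.4, 15.7]
opening: 0.004
```

>>> play_rows([
  {"fingers": 255, "dx": 0, "dy": 0, "dz": 0.0014, "roll": 0},
])

```text
t: 21.0
ee_pos: [0.4829, 0.1391, 0.0538]
tool_rot: [179.5, -0.4, -6.1]
contact_force: [-3.1, -1.5, 15.6]
opening: 0.008
```

>>> play_rows([
  {"fingers": 255, "dx": 0, "dy": 0, "dz": 0.0014, "roll": 0},
])

```text
t: 21.1
ee_pos: [0.4829, 0.1391, 0.0537]
tool_rot: [179.5, -0.5, -6.1]
contact_force: [-4.5, -0.8, 16.5]
opening: 0.003
```

>>> play_rows([
  {"fingers": 255, "dx": 0, "dy": 0, "dz": 0.0015, "roll": 0},
])

```text
t: 21.2
ee_pos: [0.4829, 0.1391, 0.0536]
tool_rot: [179.5, -0.5, -6.1]
contact_force: [-4.3, -0.7, 17.1]
opening: 0.008
```

>>> play_rows([
  {"fingers": 255, "dx": 0, "dy": 0, "dz": 0.0015, "roll": 0},
])

```text
t: 21.3
ee_pos: [0.4829, 0.1392, 0.0535]
tool_rot: [179.5, -0.5, -6.1]
contact_force: [-4.1, -0.2, 17.0]
opening: 0.006
```

>>> play_rows([
  {"fingers": 255, "dx": 0, "dy": 0, "dz": 0.0016, "roll": 0},
])

```text
t: 21.4
ee_pos: [0.4829, 0.1392, 0.0533]
tool_rot: [179.5, -0.5, -6.1]
contact_force: [-4.1, -1.5, 18.0]
opening: 0.004
```

>>> play_rows([
  {"fingers": 255, "dx": 0, "dy": 0, "dz": 0.0016, "roll": 0},
])

```text
t: 21.5
ee_pos: [0.4829, 0.1392, 0.0532]
tool_rot: [179.5, -0.6, -6.1]
contact_force: [-4.7, -0.5, 20.0]
opening: 0.006
```

>>> play_rows([
  {"fingers": 255, "dx": 0, "dy": 0, "dz": 0.0017, "roll": 0},
])

```text
t: 21.6
ee_pos: [0.4828, 0.1392, 0.053]
tool_rot: [179.5, -0.6, -6.1]
contact_force: [-4.4, -1.4, 20.0]
opening: 0.005
```

>>> play_rows([
  {"fingers": 255, "dx": 0, "dy": 0, "dz": 0.0017, "roll": 0},
])

```text
t: 21.7
ee_pos: [0.4828, 0.1392, 0.0528]
tool_rot: [179.5, -0.6, -6.1]
contact_force: [-4.8, -2.1, 19.9]
opening: 0.005
```

>>> play_rows([
  {"fingers": 255, "dx": 0, "dy": 0, "dz": 0.0017, "roll": 0},
])

```text
t: 21.8
ee_pos: [0.4828, 0.1392, 0.0527]
tool_rot: [179.5, -0.7, -6.0]
contact_force: [-4.4, -1.5, 19.5]
opening: 0.002
```

>>> play_rows([
  {"fingers": 255, "dx": 0, "dy": 0, "dz": 0.0017, "roll": 0},
])

```text
t: 21.9
ee_pos: [0.4828, 0.1393, 0.0524]
tool_rot: [179.5, -0.7, -6.0]
contact_force: [-3.3, -0.8, 14.9]
opening: 0.003
```

>>> play_rows([
  {"fingers": 255, "dx": 0, "dy": 0, "dz": 0.0017, "roll": 0},
])

```text
t: 22.0
ee_pos: [0.4827, 0.1393, 0.0517]
tool_rot: [179.5, -0.7, -6.0]
contact_force: [-3.0, -0.2, 12.4]
opening: 0.003
```

>>> play_rows([
  {"fingers": 255, "dx": 0, "dy": 0, "dz": 0.0013, "roll": 0},
])

```text
t: 22.1
ee_pos: [0.4826, 0.1393, 0.0515]
tool_rot: [179.6, -0.7, -6.0]
contact_force: [-3.1, -0.8, 8.6]
opening: 0.007
```

>>> play_rows([
  {"fingers": 255, "dx": 0, "dy": 0, "dz": 0.0012, "roll": 0},
])

```text
t: 22.2
ee_pos: [0.4826, 0.1393, 0.051]
tool_rot: [179.6, -0.8, -6.0]
contact_force: [-1.8, -0.3, 5.5]
opening: 0.005
```

>>> play_rows([
  {"fingers": 255, "dx": 0, "dy": 0, "dz": 0.0011, "roll": 0},
])

```text
t: 22.3
ee_pos: [0.4826, 0.1394, 0.0505]
tool_rot: [179.6, -0.8, -6.0]
contact_force: [-2.0, -1.4, 6.8]
opening: 0.004
```

>>> play_rows([
  {"fingers": 255, "dx": 0, "dy": 0, "dz": 0.0011, "roll": 0},
])

```text
t: 22.4
ee_pos: [0.4825, 0.1394, 0.05]
tool_rot: [179.6, -0.8, -6.0]
contact_force: [-2.0, 0.0, 8.0]
opening: 0.004
```

>>> play_rows([
  {"fingers": 255, "dx": 0, "dy": 0, "dz": 0.0011, "roll": 0},
])

```text
t: 22.5
ee_pos: [0.4825, 0.1394, 0.0494]
tool_rot: [179.6, -0.8, -6.0]
contact_force: [-1.2, 0.3, 2.6]
opening: 0.001
```

>>> play_rows([
  {"fingers": 255, "dx": 0, "dy": 0, "dz": 0.0011, "roll": 0},
])

```text
t: 22.6
ee_pos: [0.4826, 0.1394, 0.0485]
tool_rot: [179.6, -0.8, -6.0]
contact_force: [0.9, 0.2, 0.8]
opening: 0.007
```

>>> play_rows([
  {"fingers": 255, "dx": 0, "dy": 0, "dz": 0.0011, "roll": 0},
])

```text
t: 22.7
ee_pos: [0.4827, 0.1394, 0.048]
tool_rot: [179.6, -0.8, -6.0]
contact_force: [-5.0, -0.6, 21.5]
opening: 0.003
```

```bash
python3 look.py 15 215 200 335 290; python3 go.py 0.4829 0.1393 0.055 -6.2; python3 hts.py 15
```

```text
t 22.75 p [0.4827 0.1394 0.0481] rot [179.58  -0.85  -6.03] F [-2.5 -1.  12.5] op 0.002
roll 0.003 dx,dy,dz after roll [ 0.0003  0.0001 -0.0069]
top plane tilt(deg) [-0.14362457  0.16637575] z 0.040009639861715955 0.0008588847626080907
0 top z mm 39.9
1 top z mm 39.7
2 top z mm 40.1
3 top z mm 40.3
```

View pics/s15.png

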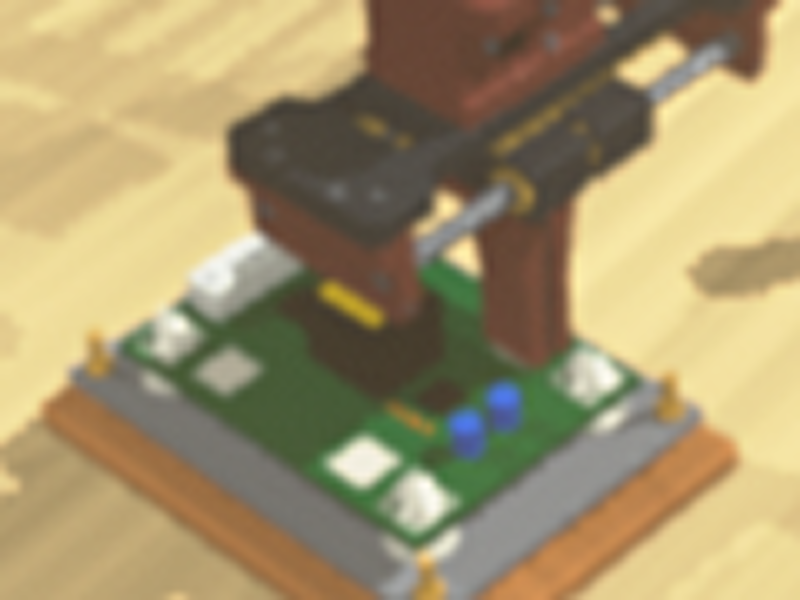

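The plane fit now puts all four corners at about 40 mm, so post 3 seems to have gone through in the same push, in two stages of give. I'll back off and check everything, including the plate's height.

>>> play_rows([
  {"fingers": 255, "dx": 0, "dy": 0, "dz": -0.004, "roll": 0},
  {"fingers": 255, "dx": 0, "dy": 0, "dz": -0.01, "roll": 0},
  {"fingers": 255, "dx": 0, "dy": 0, "dz": -0.012, "roll": 0},
  {"fingers": 255, "dx": 0, "dy": 0, "dz": -0.015, "roll": 0},
  {"fingers": 255, "dx": 0, "dy": 0, "dz": -0.02, "roll": 0},
  {"fingers": 255, "dx": 0, "dy": 0, "dz": -0.02, "roll": 0},
  {"fingers": 255, "dx": 0, "dy": 0, "dz": 0, "roll": 0},
])

```text
t: 23.45
ee_pos: [0.4824, 0.1403, 0.135]
tool_rot: [179.6, -1.0, -6.0]
contact_force: [-0.1, 0.2, 0.4]
opening: 0.006
```

```bash
python3 look.py 16 215 200 335 290; python3 go.py 0.4829 0.1393 0.055 -6.2; python3 hts.py 16
python3 - <<'E'
from h import *
for t in ("9","11","13","16"):
    z=np.load(f"pics/s{t}.npz");W=cloud("side",z['d']);H=cv2.cvtColor(z['p'],cv2.COLOR_RGB2HSV)
    m=np.zeros((400,640),bool); m[252:285,228:272]=True; m[265:290,283:312]=True
    q=W[...,2][m&(H[...,1]<60)&(H[...,2]<170)]; q=q[(q>.02)&(q<.032)]; print(t,len(q),np.median(q))
E
```

```text
t 23.5 p [0.4817 0.1401 0.1339] rot [179.59  -0.88  -6.03] F [ 0.3  0.4 -0.7] op 0.004
roll 0.003 dx,dy,dz after roll [0.0013 0.0007 0.0789]
top plane tilt(deg) [-0.14754143 -0.09006263] z 0.04021036786448817 0.0008922816147915141
0 top z mm 40.0
1 top z mm 40.1
2 top z mm 40.4
3 top z mm 40.3
9 838 0.02608704280352232
11 798 0.02608262935577489
13 796 0.02614275249830824
16 681 0.026282615519105205
```

View pics/s16.png

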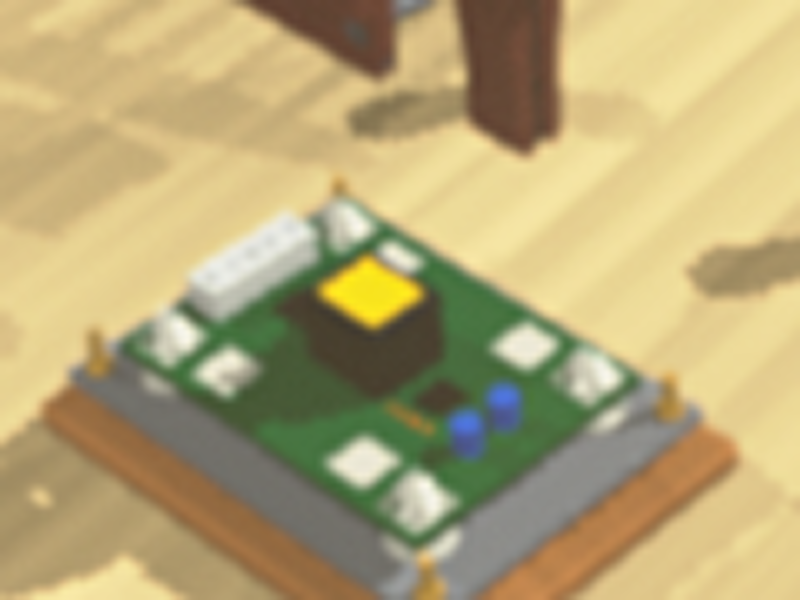

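All four corners read 40.0–40.4 mm, and four barbs stand proud at crop (172,335), (348,225), (590,375) and (415,500). The plate hasn't moved (26.1 → 26.2 mm). One gentle touch at press3 will confirm by feel that it sits rigid.

```bash
python3 go.py 0.4905 0.211 0.1 -6.2
```

```text
t 23.5 p [0.4817 0.1401 0.1339] rot [179.59  -0.88  -6.03] F [ 0.3  0.4 -0.7] op 0.004
roll 0.003 dx,dy,dz after roll [ 0.0011 -0.0714  0.0339]
```

>>> play_rows([
  {"fingers": 255, "dx": 0, "dy": -0.02, "dz": 0, "roll": 0},
  {"fingers": 255, "dx": 0, "dy": -0.02, "dz": 0, "roll": 0},
  {"fingers": 255, "dx": 0, "dy": -0.02, "dz": 0, "roll": 0},
  {"fingers": 255, "dx": 0, "dy": -0.011, "dz": 0, "roll": 0},
  {"fingers": 255, "dx": 0, "dy": 0, "dz": 0, "roll": 0},
  {"fingers": 255, "dx": 0, "dy": 0, "dz": 0.01, "roll": 0},
  {"fingers": 255, "dx": 0, "dy": 0, "dz": 0.01, "roll": 0},
  {"fingers": 255, "dx": 0, "dy": 0, "dz": 0.01, "roll": 0},
  {"fingers": 255, "dx": 0, "dy": 0, "dz": 0, "roll": 0},
])

```text
t: 24.4
ee_pos: [0.486, 0.209, 0.0967]
tool_rot: [179.4, -0.5, -6.1]
contact_force: [-1.1, -0.5, 0.2]
opening: 0.003
```

```bash
python3 go.py 0.4905 0.211 0.06 -6.2
```

```text
t 24.4 p [0.486  0.209  0.0967] rot [179.36  -0.49  -6.14] F [-1.1 -0.5  0.2] op 0.003
roll 0.001 dx,dy,dz after roll [ 0.0042 -0.0025  0.0367]
```

>>> play_rows([
  {"fingers": 255, "dx": 0.004, "dy": -0.0025, "dz": 0.008, "roll": 0},
  {"fingers": 255, "dx": 0, "dy": 0, "dz": 0.01, "roll": 0},
  {"fingers": 255, "dx": 0, "dy": 0, "dz": 0.01, "roll": 0},
  {"fingers": 255, "dx": 0, "dy": 0, "dz": 0.007, "roll": 0},
  {"fingers": 255, "dx": 0, "dy": 0, "dz": 0, "roll": 0},
])

```text
t: 24.9
ee_pos: [0.4908, 0.2098, 0.0579]
tool_rot: [179.3, -0.4, -6.2]
contact_force: [0.7, 0.1, 0.3]
opening: 0.003
```

```bash
python3 go.py 0.4905 0.211 0.049 -6.2
```

```text
t 24.9 p [0.4908 0.2098 0.0579] rot [179.32  -0.44  -6.22] F [0.7 0.1 0.3] op 0.003
roll -0.0003 dx,dy,dz after roll [-0.0005 -0.0012  0.0089]
```

>>> play_rows([
  {"fingers": 255, "dx": 0, "dy": -0.001, "dz": 0.004, "roll": 0},
  {"fingers": 255, "dx": 0, "dy": 0, "dz": 0.003, "roll": 0},
  {"fingers": 255, "dx": 0, "dy": 0, "dz": 0.001, "roll": 0},
])

```text
t: 25.2
ee_pos: [0.4913, 0.2109, 0.0494]
tool_rot: [179.3, -0.5, -6.2]
contact_force: [-0.3, -0.4, 0.3]
opening: 0.008
```

>>> play_rows([
  {"fingers": 255, "dx": 0, "dy": 0, "dz": 0.001, "roll": 0},
])

```text
t: 25.3
ee_pos: [0.4914, 0.211, 0.0485]
tool_rot: [179.3, -0.5, -6.2]
contact_force: [-0.0, -0.3, -0.2]
opening: 0.005
```

>>> play_rows([
  {"fingers": 255, "dx": 0, "dy": 0, "dz": 0.001, "roll": 0},
])

```text
t: 25.4
ee_pos: [0.4915, 0.211, 0.0481]
tool_rot: [179.3, -0.5, -6.2]
contact_force: [-2.8, -1.2, 15.4]
opening: 0.003
```

It is rigid at 0.0481, the same height as press2 (0.0480), so post 3 is seated. Retreating, then a last look.

>>> play_rows([
  {"fingers": 255, "dx": 0, "dy": 0, "dz": -0.004, "roll": 0},
  {"fingers": 255, "dx": 0, "dy": 0, "dz": -0.01, "roll": 0},
  {"fingers": 255, "dx": 0, "dy": 0, "dz": -0.02, "roll": 0},
  {"fingers": 255, "dx": 0, "dy": 0, "dz": -0.025, "roll": 0},
  {"fingers": 255, "dx": 0, "dy": 0, "dz": -0.025, "roll": 0},
  {"fingers": 255, "dx": 0, "dy": 0, "dz": -0.025, "roll": 0},
  {"fingers": 255, "dx": 0, "dy": 0, "dz": 0, "roll": 0},
  {"fingers": 255, "dx": 0, "dy": 0, "dz": 0, "roll": 0},
])

```text
t: 26.2
ee_pos: [0.4909, 0.2126, 0.1653]
tool_rot: [179.4, -0.7, -6.2]
contact_force: [0.3, -0.4, -0.4]
opening: 0.005
```

```bash
python3 look.py 17 100 100 440 355; python3 go.py 0.4905 0.211 0.049 -6.2; python3 hts.py 17
python3 - <<'E'
from h import *
for t in ("9","17"):
    z=np.load(f"pics/s{t}.npz");W=cloud("side",z['d']);p=z['p'];H=cv2.cvtColor(p,cv2.COLOR_RGB2HSV)
    m=np.zeros((400,640),bool); m[252:285,228:272]=True; m[265:290,283:312]=True
    q=W[...,2][m&(H[...,1]<60)&(H[...,2]<170)]; q=q[(q>.02)&(q<.032)]; print(t,'plate z',np.median(q))
x0,y0,x1,y1=225,215,315,285;h=H[y0:y1,x0:x1]
m=cv2.inRange(h,(0,0,95),(180,60,255)); k,l,s,ce=cv2.connectedComponentsWithStats(m,connectivity=4)
for i in range(1,k):
    if 10<s[i,4]<90: print(s[i,4],np.round(plane("side",*(ce[i]+[x0,y0]),.0402)[:2]*1000,1))
E
```

```text
t 26.25 p [0.4912 0.2127 0.1652] rot [179.43  -0.69  -6.2 ] F [-0.1  0.  -0. ] op 0.006
roll 0.0001 dx,dy,dz after roll [-0.0005  0.0017  0.1162]
top plane tilt(deg) [-0.09679671  0.12193564] z 0.04010436653380927 0.0009532099935646316
0 top z mm 40.1
1 top z mm 39.9
2 top z mm 40.1
3 top z mm 40.3
9 plate z 0.02608704280352232
17 plate z 0.02621899795023383
24 [546.3 128.5]
60 [581.8 202.6]
48 [483.3 139.6]
66 [457.7 138.6]
49 [554.8 204.4]
56 [490.6 211.5]
71 [465.2 215. ]
```

View pics/s17.png

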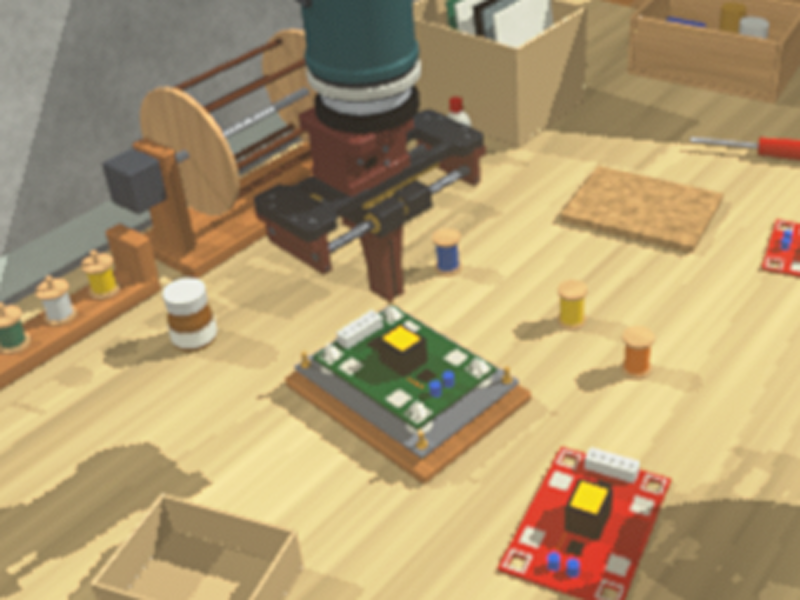

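The board is flush and level with its white strip at the striped end. The spools, jar, bottle and screwdriver stand where they were, and the gripper is clear. Handing in.

```bash
python3 -c "
from cell import job
print(job.finish_job())"
```

```text
the job is handed in; nothing more can be done
None
```

The green board is fitted on the four standoffs with its white strip at the striped end, and the job is handed in at about 26 s of the 64 s allowed. I gripped the board by its transformer block, rested it on all four barb tips, then pushed beside the corners with closed fingertips. The highest force read was 22.7 N.

- **Clicks:** Posts 0 and 1 clicked one at a time. The push at press2 (peaks 20.0 N before it gave way, 21.5 N on landing) took posts 2 and 3 through together. A gentle touch at press3 found the board rigid at the same height as at press2.
- **Flushness:** All four corners of the board's top measure 39.9–40.3 mm, about 9 mm lower than it rested before pressing. Barbs stand above the board at all four holes.
- **Plate:** Its height reads 26.1 mm before pressing and 26.2 mm after, so I see no slip.
- **Bystanders:** The side view shows the spools, jar, bottle, screwdriver and card tray undisturbed. I judged this by eye and did not measure it.
- **Disagreements:** Depth fits put posts 0 and 1 about 0.8 mm higher while the board was tilted than at the end. The two cameras differed by up to about 2.5 mm sideways, and I trusted the side camera because it matched the arm's own position.

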